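# Walk the heavy manifold block into its fence and lock it

### The job

Walk the heavy steel block across the mat on its feet, pushing alternate corners of its near face so that it swings ahead step by step, until its far face sits flush against the stop bar of the fence, between the two ears. Never press on it with more than 20 N (a square push would take that and more), and do not lift or tip it. Then swing the catch round behind the block until it is fully closed, and leave the things lying about undisturbed.

Things in the scene. Friction and masses are not known exactly. Their poses are not given: they have to be found in the camera images.
- block: steel block, about 2.2 kg, 70 deep (x), 120 wide (y), top 44 mm up, three round ports on top, rubber feet at x +-24, y +-44. Origin: below its centre, mat level; x towards the fence, y left. Near face (x = -35): flat, smooth, 4 to 44 mm up. To slide it: square push about 20 N or more; level push 52 mm off the middle 9 to 13 N, turning about a point 40 mm beyond the middle; down-force adds drag.
- corner_left (a point): point on the block's far face, 50 mm left of its middle (block frame [35, 50, 22] mm)
- corner_right (a point): point on the block's far face, 50 mm right of its middle (block frame [35, -50, 22] mm)
- fence: fixed aluminium fence, 30 mm high. Origin: middle of the stop face, mat level; x ahead into the stop bar, y left. Stop face: plane x = 0, 186 mm wide, rigid (force rises fast on contact). Ears: inner faces y = +-70 mm, from x = 0 to -30, flaring out to x = -52, y = +-86. Block home: x -70 to 0, y -60 to 60, 10 mm play each side.
- catch (a joint): swing catch angle (rad) about its upright pivot, growing counter-clockwise from above: 0 open (0 to 0.2 at the start), 1.77 end stop, closed, bar along the fence's -y behind the block. In the fence frame the bar points along angle 2.94 plus this value. Light friction (1 N at the pin), stays where left. Cannot close if the block is over 4 mm short of home there.
- catch_hinge (a point): pivot of the catch, at fence frame [-80, 94] mm, 23 mm above the mat; the pivot hub is 20 mm across
- catch_pin (a point): middle of the black upright pin (13 mm thick) on the catch's bar, 50 mm from the pivot; the pin stands from 30 to 48 mm above the mat, this point is 39 mm up. The bar is 12 mm wide, lies 15 to 31 mm above the mat and ends 12 mm past the pin
- marker: bystander: slim pen lying flat, 135x14x16 mm; origin at mat level below its centre. Leave it where it is
- ring: bystander: flat steel ring lying flat, 40 mm across, 14 mm high; origin at mat level below its centre. Leave it where it is
- plug_red: bystander: small connector lying flat, 55x19x19 mm; origin at mat level below its centre. Leave it where it is
- plug_black: bystander: small connector lying flat, 55x19x19 mm; origin at mat level below its centre. Leave it where it is
- gauge: bystander: plain steel plate standing on its edge, 30 mm long, 9 mm thick, 35 mm high; origin at mat level below its centre. Leave it where it is
- cell: bystander: upright hexagonal sensor cell, 20 mm across, 27 mm high; origin at mat level below its centre. Leave it where it is

How it is judged:
On the way:
1. the block is home: far face flush on the stop bar between the ears, and at rest (x of each of corner_left, corner_right in the frame of fence above -0.004 m and y of block in the frame of fence between -0.012 and 0.012 m and angle between block's own z axis and vertical below 0.05 rad and linear speed of block below 0.01 m/s), for 0.2 s.
At the end, for the whole second after the job is handed in: Both ends of the block's far face are within 4 mm of the stop bar, the block stands flat and at rest between the ears, and the catch is closed (1.65 rad or more, end stop 1.77) and at rest (all of step 1 and value of joint catch above 1.65 rad and velocity of joint catch below 0.05 rad/s); the robot touches nothing.
It fails at once if the fingers press on the block with more than 20 N (contact force between the fingers and block above 20 N).
It fails at once if the arm presses on the block with more than 20 N (contact force between the arm and block above 20 N).
It fails at once if the catch is pressed on the block with more than 20 N (contact force between catch and block above 20 N).
It fails at once if the block is lifted or tipped (height (world z) of block above 0.012 m or angle between block's own z axis and vertical above 0.06 rad).
It fails at once if a bystander is disturbed (moved over 15 mm) (distance of any of marker, ring, plug_red, plug_black, gauge, cell from where it was at the start of the episode above 0.015 m).
It also fails if it takes over 72 s, if anything falls off the work surface, if the arm or the gripper's body presses on something with over 40 N, if the wrist force passes 120 N, or if a joint passes its speed limit or range.

### The arm

A 6-joint arm with a two-finger parallel gripper is mounted at the origin on a cart in front of the work surface, level with it; the furniture and walls round the work are solid. World frame = base frame: x ahead of the robot, y to its left, z up, the work surface at z = 0. Lengths are in m, angles in rad, forces in N, time in s.
With the tool pointing down it reaches from about 0.325 to 0.9 m from the base axis. Payload 3.5 kg.
Tool frame: the origin (TCP) lies midway between the tips of the shut fingers; the grasp point (between the pads) lies 19 mm behind it; z points along the fingers, y is the direction in which the jaws open and shut (so a half turn about z gives the same grasp; the last joint's range is limited). The gripper opens to 85 mm and grips with 20 to 120 N. Pads are 22 mm wide; open, the fingers measure 114 mm over their backs; the gripper's body (76 mm by 85 mm) begins 54 mm behind the grasp point. The pads swing forward as they close: fully open they stand 13 mm farther back than shut.
Start: joints at [1.068, 0.276, -0.026, 1.268, 0, 1.467], TCP at [0.243, 0.576, 0.231] pointing down, gripper open.
Joint ranges: [-3.12, 3.12], [-0.85, 1.88], [-1.08, 1.24], [-1.95, 2.15], [-1.57, 1.53], [-3.14, 3.14]. Speed limits (rad/s): [2.57, 2.57, 3.14, 3.14, 3.14, 3.14].

### API

Orientations are given as a unit quaternion [w, x, y, z].
In Python, from plant import bot, vision, order, spotter gives the robot as it stands.
- The arm moves only by the tool carry_out, never from a script. Its argument "steps" is a list of rows, each a list of 3 entries, a list of its own where there are three numbers: the shift along the tool's x, y, z in m, then the turn, a rotation vector about the tool's x, y, z in rad, then the finger opening in m, from 0 to 0.0854. A call has 1 to 20 rows; each row is the pose to reach, as a shift and turn from the pose measured when the call began, along the tool's axes at that moment; what a row does not reach only later rows make up. A row lasts 1/8 s, in which the tool goes at most 62.5 mm and 10.7 degrees, less where a joint would pass 70% of its speed; a pose out of reach is approached as far as the arm can. A call with a gripper value outside its range is refused whole. The fingers move at their own pace and stop on an object; "grip_force" is the grip in N (left out, the last holds). Time passes only in rows, so rows that repeat a pose let the fingers close. It gives the time, the measured TCP pose, the force and the opening at its end, in the units of the state.
- bot.get_state(): the state, without advancing time (a new reading comes with each control period).
- vision.snapshot(name): name is "side" or "top" or "wrist"; returns the picture (384x512x3 uint8, red, green, blue); there is no depth.
- vision.camera_model(name): a dict with "intrinsics" (3x3 intrinsics, pixels), "xyz" and "rotation" of the camera in the world. Camera axes: x right, y up, looking along -z (the intrinsics and any distortion apply to the point x, -y, -z); pixel columns grow to the right and rows downward; lengths in m; the calibration is good to about 2 mm. A picture is of the moment at which its call begins: read the wrist's pose just before it. camera_model takes no time and is no camera call; for the wrist camera it gives the pose at the moment of the call.
- order.sign_off(): hands the job in, once; it reports no verdict.
Trained networks look in the newest picture that a camera, given by its name, has taken for a name from the list of things; names that differ only in an ending like _2 or _b are one class to them, and where a whole thing is asked for, a point or a joint stands for the part that bears it (a point fixed in the world has none). Each returns a list of dicts, best first, with "p" (0 to 1); they miss things now and then, are a little off and sometimes report something else, mostly with a low value. They report only what shows in the picture. A call takes as long as a camera call.
- spotter.look_for(camera, label): "at" ([x, y, z] in m, in world coordinates, good to about 4 mm: the middle of the surface that is visible of it).
The state is a dict: "t": time; "joints": joint angles; "qvel": joint speeds; "joint_efforts": joint torques, N m; "eef_pos": TCP position; "tcp_rot": TCP orientation; "contact_force": force on the tool from outside, world axes, zero at the start; "moment": the same for the moment, N m; "opening": opening from 0.0 (shut) to 1.0 (fully open).
Only numpy, scipy, OpenCV 4.12 (cv2) and the standard library are available. Lean on these libraries where they do the work, as an engineer would, in place of code of your own. Each camera call takes 0.05 s, during which the arm holds its last target.

## Working session

There is one attempt and no reset: what is moved stays moved. The work goes in short steps, Python scripts to look and compute and a tool call to move; the robot and the scene stay as the last step left them, time stands still between calls to the robot, and variables do not carry over. Pictures are saved under pics/ and viewed, and the job is handed in when it is done.

Besides the shell and the picture viewer there is one more tool, called as name(argument=value, ...), one argument or row to a line, values as JSON. carry_out: Moves the arm, as the interface text tells. Its arguments: {"type":"object","properties":{"steps":{"type":"array"},"grip_force":{"type":"number"}},"required":["steps"]}

```bash
ls; mkdir -p pics
python3 - <<'E'
from plant import bot, vision, order, spotter
import cv2, numpy as np
s=bot.get_state()
for k,v in s.items(): print(k,v)
for n in ["top","side"]:
    im=vision.snapshot(n); cv2.imwrite(f"pics/{n}0.png",im[:,:,::-1])
    m=vision.camera_model(n); print(n,m)
    for l in ["block","fence","catch","catch_hinge","catch_pin","marker","ring","plug_red","plug_black","gauge","cell"] if n=="top" else []:
        r=spotter.look_for(n,l); print(l,[(round(q["p"],2),np.round(q["at"],3).tolist()) for q in r[:3]])
print(bot.get_state()["t"])
E
```

```text
pics
t 0.0
joints [ 1.06761901e+00  2.77122911e-01 -2.78744277e-02  1.26797752e+00
 -1.32552078e-05  1.46736667e+00]
qvel [-0.00079237  0.00101515 -0.00108291  0.000122   -0.00012563 -0.00036518]
joint_efforts [-1.83485470e-03 -4.45507765e+01  2.95201188e+01  1.61374756e-02
 -3.07489190e-04  4.88194786e-06]
eef_pos [0.24290022 0.57503828 0.23016898]
tcp_rot [-3.19011485e-04  1.98545552e-01  9.80091056e-01 -1.04152776e-03]
contact_force [ 0.12481359  0.27936568 -0.00455593]
moment [ 0.00016445  0.02154155 -0.0177161 ]
opening 0.9967867590169548
top {'intrinsics': array([[496.52883176,   0.        , 262.93623429],
       [  0.        , 496.52883176, 189.88996486],
       [  0.        ,   0.        ,   1.        ]]), 'xyz': array([0.46586123, 0.10796714, 0.89828959]), 'rotation': array([ 0.70818284,  0.05401503, -0.05588964, -0.70173769])}
block [(0.85, [0.498, 0.132, 0.043])]
fence [(0.73, [0.6, 0.164, 0.028]), (0.21, [0.504, 0.225, 0.034])]
catch [(0.74, [0.509, 0.226, 0.031])]
catch_hinge [(0.68, [0.6, 0.165, 0.036])]
catch_pin [(0.64, [0.504, 0.227, 0.033])]
marker [(0.76, [0.446, 0.018, 0.012])]
ring [(0.71, [0.609, 0.232, 0.014])]
plug_red [(0.55, [0.657, 0.078, 0.011])]
plug_black [(0.61, [0.667, 0.145, 0.015])]
gauge [(0.66, [0.58, 0.002, 0.037])]
cell [(0.59, [0.643, 0.025, 0.026])]
side {'intrinsics': array([[489.62744434,   0.        , 254.13047295],
       [  0.        , 489.62744434, 181.6633273 ],
       [  0.        ,   0.        ,   1.        ]]), 'xyz': array([ 0.02992307, -0.42191622,  0.55942427]), 'rotation': array([ 0.81573437,  0.43206151, -0.18822334, -0.33536885])}
0.65
```

View pics/top0.png

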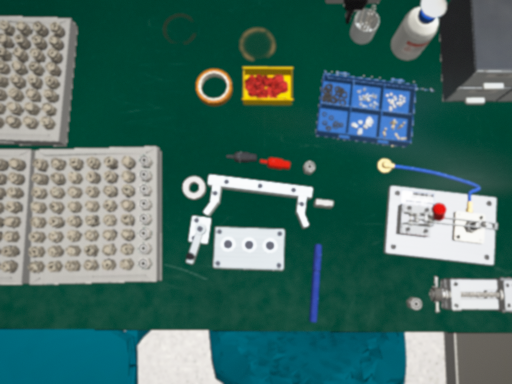

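View pics/side0.png

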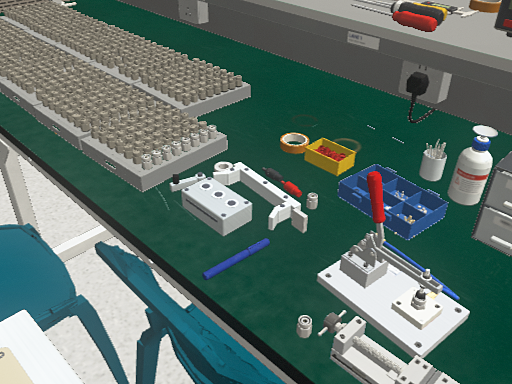

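```bash
cat > h.py <<'E'
import numpy as np, cv2
from scipy.spatial.transform import Rotation as R
def cam(m):
    q=m["rotation"]; 
    Rm=R.from_quat([q[1],q[2],q[3],q[0]]).as_matrix() if np.ndim(q)==1 else np.array(q)
    return np.array(m["intrinsics"]),Rm,np.array(m["xyz"])
def px2w(m,uv,z):
    K,Rm,t=cam(m); uv=np.atleast_2d(uv).astype(float)
    d=np.c_[(uv[:,0]-K[0,2])/K[0,0],-(uv[:,1]-K[1,2])/K[1,1],-np.ones(len(uv))]@Rm.T
    s=(z-t[2])/d[:,2]; return t+d*s[:,None]
def w2px(m,P):
    K,Rm,t=cam(m); c=(np.atleast_2d(P)-t)@Rm
    return np.c_[K[0,0]*c[:,0]/-c[:,2]+K[0,2],K[1,1]*-c[:,1]/-c[:,2]+K[1,2]]
def crop(im,x0,y0,x1,y1,f,name):
    c=cv2.resize(im[y0:y1,x0:x1],None,fx=f,fy=f,interpolation=cv2.INTER_CUBIC); cv2.imwrite(name,c)
E
python3 - <<'E'
import cv2; from h import *
crop(cv2.imread("pics/top0.png"),176,150,346,280,4.6,"pics/top0z.png")
E
```

```text
(no output)
```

View pics/top0z.png

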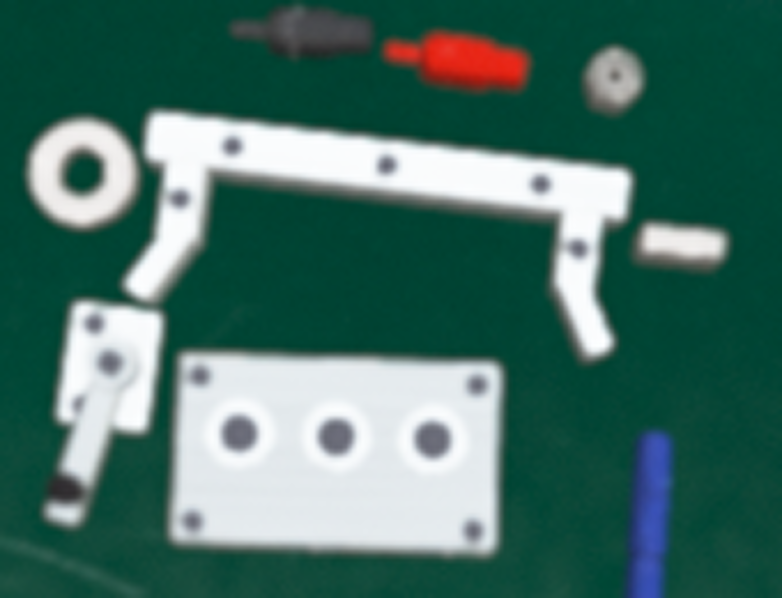

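```bash
cat > fit.py <<'E'
from h import *
from scipy.optimize import least_squares
def T(p,pts):
    c,s=np.cos(p[2]),np.sin(p[2]); pts=np.atleast_2d(pts)
    return np.c_[p[0]+c*pts[:,0]-s*pts[:,1],p[1]+s*pts[:,0]+c*pts[:,1]]
def fit(W,M,p0):
    r=least_squares(lambda p:(T(p,M)-W[:,:2]).ravel(),p0,loss='soft_l1',f_scale=.002); return r.x,(T(r.x,M)-W[:,:2])*1000
BL=np.array([[35,60],[35,-60],[-35,-60],[-35,60]])/1e3
FE=np.array([[-30,70],[-52,86],[-30,-70],[-52,-86],[0,70],[0,-70]])/1e3
E
python3 - <<'E'
from fit import *
from plant import vision
m=vision.camera_model("top")
f=4.6; u=lambda a:(np.array(a)+.5)/f-.5+[176,150]
bc=u([[180,353],[502,363],[497,552],[170,541]])
fc=u([[203,238],[157,300],[554,283],[584,358],[210,173],[563,213]])
W=px2w(m,bc,.044); pb,r=fit(W,BL,[.5,.13,0]); print("block",pb,r.round(1).tolist())
W=px2w(m,fc,.030); pf,r=fit(W,FE,[.6,.16,0]); print("fence",pf,r.round(1).tolist())
pin=px2w(m,u([[66,488]]),.048); print("pin",pin)
hub=px2w(m,u([[109,362]]),.031); print("hub",hub, T(pf,[[-.08,.094]]))
h=T(pf,[[-.08,.094]])[0]; a=np.arctan2(pin[0,1]-h[1],pin[0,0]-h[0]); print("catch",(a-pf[2]-2.94+3.14)%(6.283)-3.14, np.hypot(*(pin[0,:2]-h)))
c,s=np.cos(pf[2]),np.sin(pf[2]); d=pb[:2]-pf[:2]; print("block in fence",c*d[0]+s*d[1],-s*d[0]+c*d[1],pb[2]-pf[2])
im=cv2.imread("pics/top0.png"); f=4.6; c=cv2.resize(im[150:280,176:346],None,fx=f,fy=f,interpolation=cv2.INTER_CUBIC)
def dr(p,M,z,col,closed=True):
    w=np.c_[T(p,M),np.full(len(M),z)]; q=((w2px(m,w)-[176,150]+.5)*f-.5).round().astype(int); cv2.polylines(c,[q.reshape(-1,1,2)],closed,col,1)
dr(pb,BL,.044,(0,0,255)); dr(pb,BL,.004,(0,255,255))
dr(pf,FE[[1,0,4,5,2,3]],.03,(0,0,255),False); dr(pf,FE[[1,0,4,5,2,3]],.0,(0,255,255),False)
cv2.imwrite("pics/ov0.png",c)
E
```

```text
block [ 0.49941501  0.1293621  -0.02402005] [[0.3, -0.2], [0.0, 0.4], [-0.1, 0.3], [-0.2, -0.5]]
fence [ 0.59968694  0.11190736 -0.11558396] [[-2.9, 2.7], [1.1, 4.1], [-3.0, -1.9], [1.9, -3.9], [1.6, 1.3], [-0.3, -1.8]]
pin [[0.48502413 0.22916052 0.048     ]]
hub [[0.5329693 0.2167704 0.031    ]] [[0.53106145 0.2145063 ]]
catch 0.009005915702992695 0.04831335913716196
block in fence -0.1016158783326791 0.005774232633481369 0.09156391744891099
```

View pics/ov0.png

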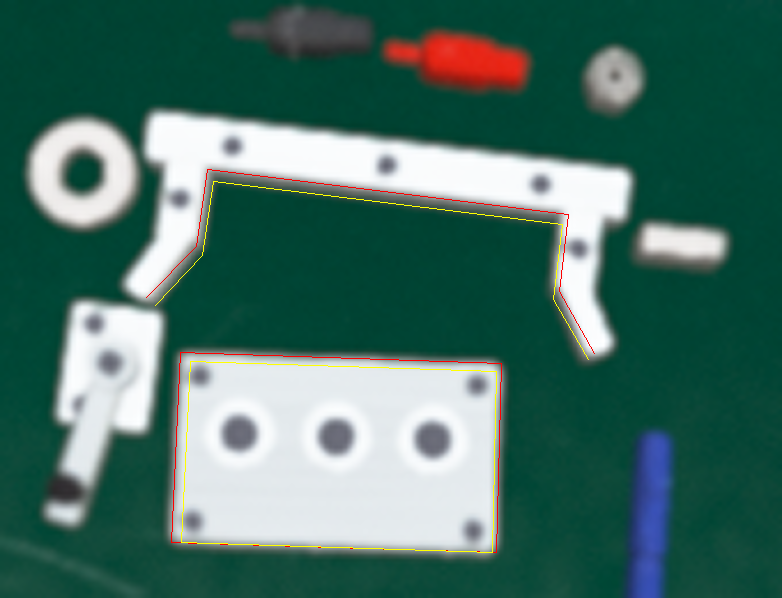

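```bash
cat > mv.py <<'E'
import sys
from fit import *
from plant import bot
PF=np.array([0.5997,0.1119,-0.1156])
def st():
    s=bot.get_state(); q=s["tcp_rot"]; Rm=R.from_quat([q[1],q[2],q[3],q[0]]).as_matrix(); return s,np.array(s["eef_pos"]),Rm
def plan(targets,yaw=None):
    "targets world xyz list; yaw = desired world angle of tool y"
    s,p,Rm=st(); print("t",s["t"],"p",p.round(4),"F",np.round(s["contact_force"],1),"ty yaw",np.arctan2(Rm[1,1],Rm[0,1]).round(4),"zax",Rm[:,2].round(3),"op",s["opening"])
    for t in targets:
        d=Rm.T@(np.array(t)-p); out=d.round(4).tolist()
        rv=[0,0,0]
        if yaw is not None:
            # R target: z down, y at yaw
            y=np.array([np.cos(yaw),np.sin(yaw),0]); z=np.array([0,0,-1.]); x=np.cross(y,z)
            rv=R.from_matrix(Rm.T@np.c_[x,y,z]).as_rotvec().round(3).tolist()
        print(np.round(t,4).tolist(),"->",out,rv)
def F2W(xy,z): # fence frame to world
    return np.r_[T(PF,[xy])[0],z]
E
python3 - <<'E'
from mv import *
pb=np.array([.4994,.1294,-.024]); hd=PF[2]
c=T(pb,[[-.035,.052]])[0]; off=T([0,0,hd],[[.018,.0025]])[0]
tcp=c-off; back=tcp-T([0,0,hd],[[.03,0]])[0]
print(c,tcp,back)
plan([np.r_[back,.12],np.r_[back,.012]],yaw=hd+np.pi/4)
E
```

```text
[0.46565796 0.18222494] [0.44748974 0.1818178 ] [0.41768997 0.18527808]
t 0.65 p [0.2433 0.5757 0.2314] F [-0.  -0.3  0. ] ty yaw 1.171 zax [ 0.  0. -1.] op 0.9978170780720284
[0.4177, 0.1853, 0.12] -> [-0.3126, -0.2918, 0.1113] [0.0, -0.0, 0.501]
[0.4177, 0.1853, 0.012] -> [-0.3126, -0.2918, 0.2193] [0.0, -0.0, 0.501]
```

carry_out(
  steps=[
    [[-0.1,-0.09,0.03],[0,0,0.15],0],
    [[-0.2,-0.18,0.06],[0,0,0.3],0],
    [[-0.3126,-0.2918,0.1113],[0,0,0.501],0],
    [[-0.3126,-0.2918,0.1113],[0,0,0.501],0],
    [[-0.3126,-0.2918,0.1113],[0,0,0.501],0],
    [[-0.3126,-0.2918,0.1113],[0,0,0.501],0],
    [[-0.3126,-0.2918,0.1113],[0,0,0.501],0],
    [[-0.3126,-0.2918,0.1113],[0,0,0.501],0],
    [[-0.3126,-0.2918,0.1113],[0,0,0.501],0],
    [[-0.3126,-0.2918,0.1113],[0,0,0.501],0],
    [[-0.3126,-0.2918,0.1113],[0,0,0.501],0],
    [[-0.3126,-0.2918,0.1113],[0,0,0.501],0],
  ],
)

```text
t: 2.15
eef_pos: [0.4175, 0.1862, 0.1203]
tcp_rot: [0.0, 0.434, 0.901, 0.0]
contact_force: [-0.2, 0.3, 0.4]
opening: 0.0
```

Run:
```python
from mv import *
from plant import vision
plan([[0.4177, 0.1853, 0.012],[0.4477, 0.1818, 0.012]],yaw=PF[2]+np.pi/4)
im=vision.snapshot("top")[:,:,::-1]; crop(im,176,150,346,280,4.6,"pics/t1.png")
im=vision.snapshot("wrist")[:,:,::-1]; cv2.imwrite("pics/w1.png",im)
print(vision.camera_model("wrist"))
```

```text
t 2.15 p [0.4175 0.1862 0.1203] F [-0.2  0.3  0.4] ty yaw 0.6719 zax [ 0.001  0.    -1.   ] op 0.00028184073429499015
[0.4177, 0.1853, 0.012] -> [-0.0008, -0.0005, 0.1083] [0.001, 0.0, 0.002]
[0.4477, 0.1818, 0.012] -> [-0.0222, 0.0208, 0.1083] [0.001, 0.0, 0.002]
{'intrinsics': array([[295.95034214,   0.        , 256.8833299 ],
       [  0.        , 295.95034214, 191.49303097],
       [  0.        ,   0.        ,   1.        ]]), 'xyz': array([0.37464154, 0.23930362, 0.26213498]), 'rotation': array([ 0.93561868, -0.12815593, -0.04487681,  0.32585246])}
```

View pics/t1.png

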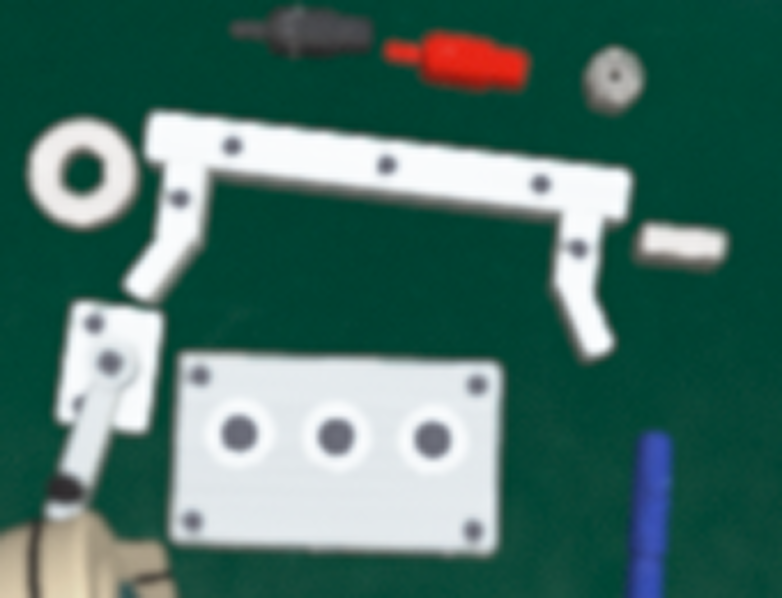

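View pics/w1.png

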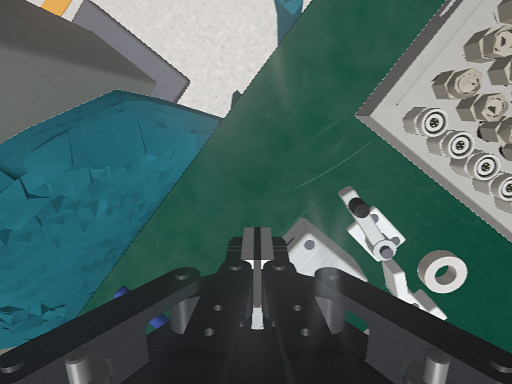

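carry_out(
  steps=[
    [[-0.0008,-0.0005,0.05],[0,0,0],0],
    [[-0.0008,-0.0005,0.09],[0,0,0],0],
    [[-0.0008,-0.0005,0.108],[0,0,0],0],
    [[-0.0008,-0.0005,0.108],[0,0,0],0],
    [[-0.009,0.0075,0.108],[0,0,0],0],
    [[-0.013,0.0115,0.108],[0,0,0],0],
    [[-0.017,0.0155,0.108],[0,0,0],0],
    [[-0.017,0.0155,0.108],[0,0,0],0],
  ],
)

```text
t: 3.25
eef_pos: [0.4415, 0.1823, 0.0128]
tcp_rot: [0.001, 0.435, 0.9, 0.001]
contact_force: [-1.0, 0.2, 0.3]
opening: -0.0
```

carry_out(
  steps=[
    [[-0.0015,0.0015,0],[0,0,0],0],
    [[-0.003,0.003,0],[0,0,0],0],
    [[-0.0045,0.0045,0],[0,0,0],0],
    [[-0.006,0.006,0],[0,0,0],0],
    [[-0.0075,0.0075,0],[0,0,0],0],
    [[-0.009,0.009,0],[0,0,0],0],
  ],
)

```text
t: 4.0
eef_pos: [0.4514, 0.1807, 0.012]
tcp_rot: [-0.002, 0.435, 0.901, -0.0]
contact_force: [-7.0, 1.4, 2.1]
opening: -0.003
```

```bash
cat > look.py <<'E'
import sys
from mv import *
from plant import vision
def block_pose(im,m,dbg=None,p0=None):
    hsv=cv2.cvtColor(im,cv2.COLOR_RGB2HSV)
    # refine: model-edge search along normals for block top rectangle
    g=cv2.GaussianBlur(cv2.cvtColor(im,cv2.COLOR_RGB2GRAY).astype(np.float32),(0,0),.7)
    p=np.array(p0,float)
    for it in range(6):
        M=[];W=[];N=[]
        for (a,b,n) in [((35,55),(35,-55),(1,0)),((-35,55),(-35,-55),(-1,0)),((30,60),(-30,60),(0,1)),((30,-60),(-30,-60),(0,-1))]:
            for t in np.linspace(0,1,25):
                q=(np.array(a)*(1-t)+np.array(b)*t)/1e3
                ss=np.arange(-8,8.01,.5)/1e3
                P=T(p,q+ss[:,None]*np.array(n)); uv=w2px(m,np.c_[P,np.full(len(P),.044)]).astype(np.float32)
                v=cv2.remap(g,uv[:,0].reshape(1,-1),uv[:,1].reshape(1,-1),cv2.INTER_LINEAR)[0]
                d=np.diff(v); i=np.argmin(d)
                if d[i]<-6 and 0<i<len(d)-1:
                    den=d[i-1]-2*d[i]+d[i+1]; o=.5*(d[i-1]-d[i+1])/den if den else 0
                    M.append(q); N.append(n); W.append((ss[i]+ss[i+1])/2+o*.0005)
        M=np.array(M);N=np.array(N);W=np.array(W)
        def res(dp):
            c,s=np.cos(dp[2]),np.sin(dp[2]); X=M@np.array([[c,s],[-s,c]])+dp[:2]
            return ((X-M)*N).sum(1)-W
        r=least_squares(res,[0,0,0],loss='soft_l1',f_scale=.0007); d=r.x
        p=np.r_[T(p,[d[:2]])[0],p[2]+d[2]]
    return p,len(W),np.sqrt(np.mean(r.fun**2))*1e3
def inF(p):
    c,s=np.cos(PF[2]),np.sin(PF[2]); d=p[:2]-PF[:2]; return np.array([c*d[0]+s*d[1],-s*d[0]+c*d[1],p[2]-PF[2]])
def look(tag,guess=None):
    import json,os
    if guess is None: guess=json.load(open("pb.json")) if os.path.exists("pb.json") else [.4994,.1294,-.024]
    im=vision.snapshot("top"); m=vision.camera_model("top")
    p,n,e=block_pose(im,m,p0=guess); json.dump(p.tolist(),open("pb.json","w"))
    f=inF(p); 
    cl=f[0]+35e-3*np.cos(f[2])-50e-3*np.sin(f[2]); cr=f[0]+35e-3*np.cos(f[2])+50e-3*np.sin(f[2])
    print("block W",p.round(4),"n",n,"rms",e.round(2),"fence",(f*[1e3,1e3,1]).round(3),"cornerL/R",round(cl*1e3,1),round(cr*1e3,1))
    b=im[:,:,::-1]; c=cv2.resize(b[150:280,176:346],None,fx=4.6,fy=4.6,interpolation=cv2.INTER_CUBIC)
    for P,M,z,cl_ in [(p,BL,.044,True),(PF,FE[[1,0,4,5,2,3]],.03,False)]:
        q=((w2px(m,np.c_[T(P,M),np.full(len(M),z)])-[176,150]+.5)*4.6-.5).round().astype(int); cv2.polylines(c,[q.reshape(-1,1,2)],cl_,(0,0,255),1)
    cv2.imwrite(f"pics/{tag}.png",c)
    return p
E
python3 -c "
from look import *
p=look('l1'); plan([])
s,e,Rm=st()
print('tcp in block',T([0,0,-p[2]],[e[:2]-p[:2]]))"
```

```text
block W [ 0.4993  0.13   -0.0219] n 92 rms 1.94 fence [-1.01816e+02  6.35300e+00  9.40000e-02] cornerL/R -71.6 -62.3
t 4.05 p [0.4513 0.1807 0.0119] F [-4.3  1.5  1. ] ty yaw 0.6712 zax [-0.004  0.001 -1.   ] op -0.00010036350429311207
tcp in block [[-0.04906602  0.04965647]]
```

View pics/l1.png

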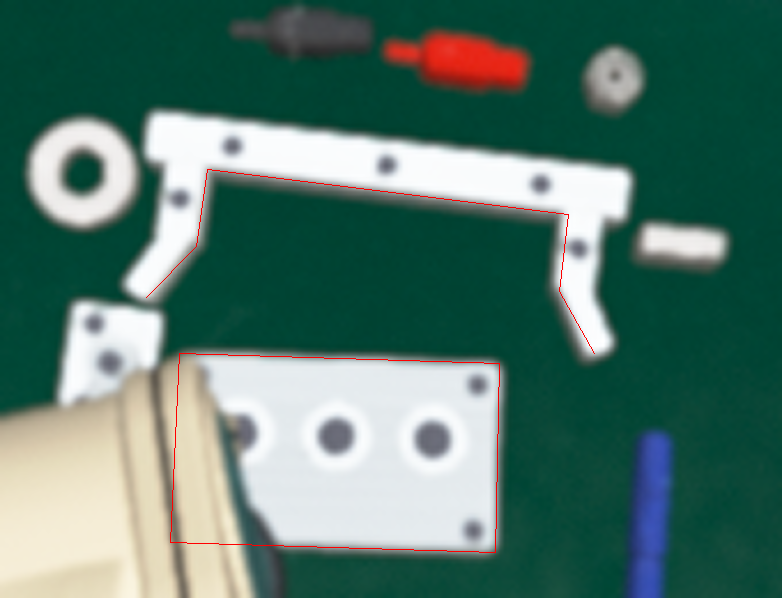

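carry_out(
  steps=[
    [[-0.0015,0.0015,0],[0,0,0],0],
    [[-0.003,0.003,0],[0,0,0],0],
    [[-0.0045,0.0045,0],[0,0,0],0],
    [[-0.006,0.006,0],[0,0,0],0],
    [[-0.0075,0.0075,0],[0,0,0],0],
    [[-0.009,0.009,0],[0,0,0],0],
  ],
)

```text
t: 4.8
eef_pos: [0.4574, 0.1797, 0.0098]
tcp_rot: [-0.008, 0.434, 0.901, -0.002]
contact_force: [-10.2, 4.6, 1.0]
opening: -0.003
```

```bash
python3 -c "
from look import *
p=look('l2'); plan([])
s,e,Rm=st()
print('tcp in block',T([0,0,-p[2]],[e[:2]-p[:2]]))"
```

```text
block W [ 0.5024  0.1304 -0.0872] n 86 rms 2.27 fence [-9.8825e+01  7.1540e+00  2.8000e-02] cornerL/R -65.3 -62.4
t 4.85 p [0.4582 0.1797 0.0099] F [-9.4  4.2 -0.6] ty yaw 0.6727 zax [-0.015  0.003 -1.   ] op 0.0019109859665885115
tcp in block [[-0.04832841  0.04523693]]
```

View pics/l2.png

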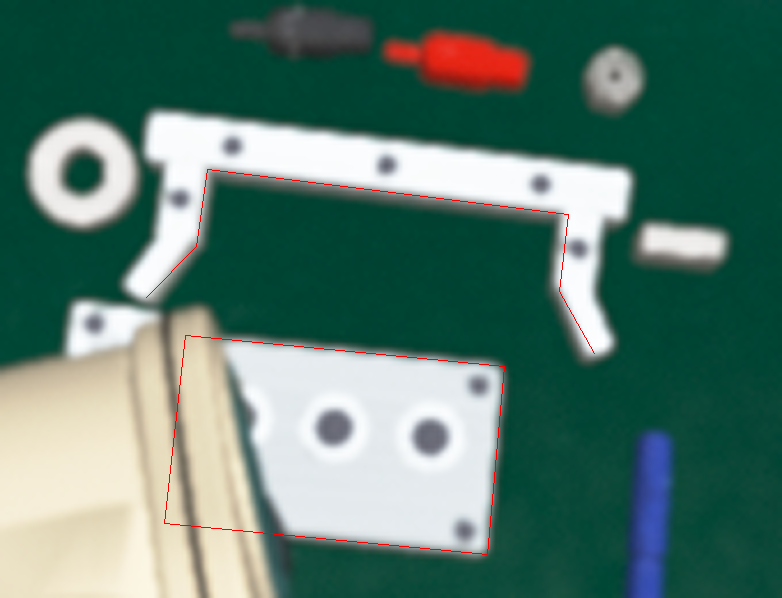

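```bash
python3 -c "
from look import *
s,e,Rm=st(); u=T([0,0,PF[2]],[[1,0]])[0]
plan([np.r_[e[:2]+u*d,.012] for d in (.006,.012,.018,.024)],yaw=PF[2]+np.pi/4)"
```

```text
t 4.85 p [0.4582 0.1797 0.0099] F [-9.4  4.2 -0.6] ty yaw 0.6727 zax [-0.015  0.003 -1.   ] op 0.0019109859665885115
[0.4641, 0.179, 0.012] -> [-0.0042, 0.0042, -0.0022] [-0.01, -0.011, 0.003]
[0.4701, 0.1783, 0.012] -> [-0.0085, 0.0084, -0.0023] [-0.01, -0.011, 0.003]
[0.476, 0.1776, 0.012] -> [-0.0127, 0.0127, -0.0024] [-0.01, -0.011, 0.003]
[0.482, 0.1769, 0.012] -> [-0.017, 0.0169, -0.0025] [-0.01, -0.011, 0.003]
```

carry_out(
  steps=[
    [[-0.0014,0.0014,-0.001],[-0.005,-0.005,0],0],
    [[-0.0028,0.0028,-0.0022],[-0.01,-0.011,0.003],0],
    [[-0.0042,0.0042,-0.0022],[-0.01,-0.011,0.003],0],
    [[-0.0056,0.0056,-0.0022],[-0.01,-0.011,0.003],0],
    [[-0.007,0.007,-0.0022],[-0.01,-0.011,0.003],0],
    [[-0.0085,0.0084,-0.0023],[-0.01,-0.011,0.003],0],
    [[-0.01,0.01,-0.0023],[-0.01,-0.011,0.003],0],
    [[-0.0114,0.0114,-0.0024],[-0.01,-0.011,0.003],0],
    [[-0.0128,0.0128,-0.0024],[-0.01,-0.011,0.003],0],
  ],
)

```text
t: 5.98
eef_pos: [0.4707, 0.1789, 0.0104]
tcp_rot: [-0.006, 0.435, 0.901, -0.001]
contact_force: [-10.2, 5.7, 0.4]
opening: -0.001
```

```bash
python3 -c "
from look import *
p=look('l3'); plan([])
s,e,Rm=st()
print('tcp in block',T([0,0,-p[2]],[e[:2]-p[:2]]))"
```

```text
block W [ 0.5096  0.1323 -0.2367] n 78 rms 2.06 fence [-91.891   9.841  -0.121] cornerL/R -51.1 -63.2
t 6.025 p [0.4714 0.1788 0.0105] F [-8.4  5.4  0.1] ty yaw 0.6712 zax [-0.01   0.004 -1.   ] op 0.002424389761832749
tcp in block [[-0.04804411  0.03626555]]
```

View pics/l3.png

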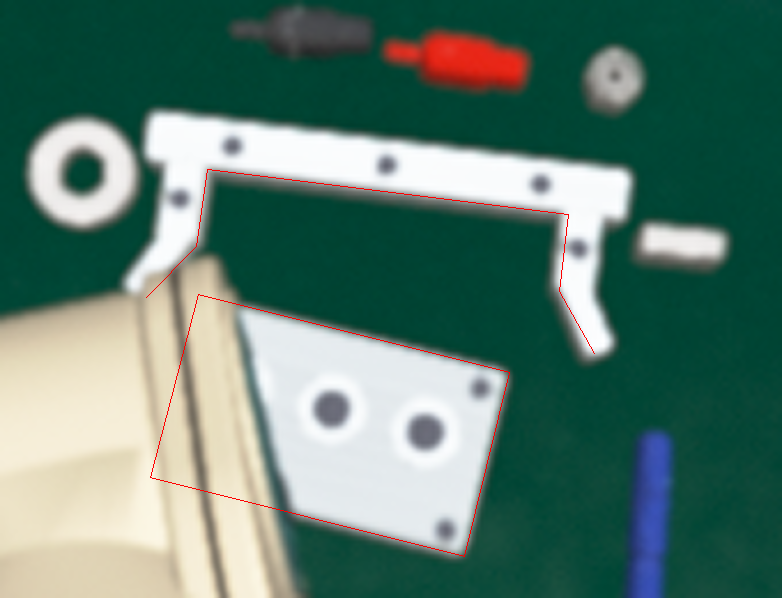

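```bash
cat > arc.py <<'E'
from look import *
import json
def rel(e,Rm,t,yaw=PF[2]+np.pi/4):
    d=Rm.T@(np.array(t)-e); y=np.array([np.cos(yaw),np.sin(yaw),0]); z=np.array([0,0,-1.]); x=np.cross(y,z)
    rv=R.from_matrix(Rm.T@np.c_[x,y,z]).as_rotvec()
    return "[%s, %s, 0]"%(json.dumps((d+0).round(4).tolist()),json.dumps((rv+0).round(3).tolist()))
def rows(ts,**k):
    s,e,Rm=st(); print("t",s["t"],"F",np.round(s["contact_force"],1),"tcp",e.round(4))
    print("["+", ".join(rel(e,Rm,t,**k) for t in ts)+"]")
def bpt(p,x,y,z=.012): return np.r_[T(p,[[x,y]])[0],z]
def arc(p,side,tcpb,dth,step=.002,z=.012,piv=.04):
    "side +1 left push; tcpb = TCP in block frame; rotate block by dth"
    pv=np.array([0,-side*piv]); r=np.array(tcpb)-pv; L=np.hypot(*r)*abs(dth); n=int(np.ceil(L/step))
    out=[]
    for k in range(1,n+1):
        a=dth*k/n; c,s_=np.cos(a),np.sin(a); q=pv+np.array([c*r[0]-s_*r[1],s_*r[0]+c*r[1]]); out.append(bpt(p,*q,z))
    return out
E
python3 -c "
from arc import *
p=np.array(json.load(open('pb.json'))); s,e,Rm=st(); u=T([0,0,PF[2]],[[1,0]])[0]
a=np.r_[e[:2]-u*.02,.012]; b=np.r_[e[:2]-u*.045,.012]; c=bpt(p,-.075,-.056); d=bpt(p,-.056,-.056)
print(a,b,c,d); rows([a,b,c,d])"
```

```text
[0.45149036 0.18110129 0.012     ] [0.42665722 0.18398486 0.012     ] [0.4235171  0.09542233 0.012     ] [0.44198734 0.09096699 0.012     ]
t 6.025 F [-8.4  5.4  0.1] tcp [0.4714 0.1788 0.0105]
[[[0.0142, -0.0141, -0.0013], [-0.005, -0.009, 0.001], 0], [[0.0319, -0.0318, -0.001], [-0.005, -0.009, 0.001], 0], [[-0.0355, -0.0893, -0.0013], [-0.005, -0.009, 0.001], 0], [[-0.0505, -0.0776, -0.0015], [-0.005, -0.009, 0.001], 0]]
```

carry_out(
  steps=[
    [[0.0142,-0.0141,-0.0013],[-0.005,-0.009,0.001],0],
    [[0.0319,-0.0318,-0.001],[-0.005,-0.009,0.001],0],
    [[0.0,-0.06,-0.001],[-0.005,-0.009,0.001],0],
    [[-0.0355,-0.0893,-0.0013],[-0.005,-0.009,0.001],0],
    [[-0.0355,-0.0893,-0.0013],[-0.005,-0.009,0.001],0],
    [[-0.0355,-0.0893,-0.0013],[-0.005,-0.009,0.001],0],
  ],
)

```text
t: 6.78
eef_pos: [0.4254, 0.0953, 0.0126]
tcp_rot: [0.001, 0.436, 0.9, 0.001]
contact_force: [-0.0, 0.7, -0.2]
opening: 0.003
```

```bash
python3 -c "
from arc import *
p=look('l4'); d=bpt(p,-.056,-.055)
rows([d]+arc(p,-1,(-.051,-.055),.2))"
```

```text
block W [ 0.5102  0.1329 -0.245 ] n 96 rms 1.05 fence [-91.292  10.585  -0.129] cornerL/R -50.1 -63.0
t 6.825 F [ 0.1 -0.8  0.1] tcp [0.425  0.0957 0.0125]
[[[-0.0129, 0.0122, 0.0005], [0.002, 0.002, 0.0], 0], [[-0.0188, 0.0155, 0.0005], [0.002, 0.002, 0.0], 0], [[-0.0207, 0.0159, 0.0005], [0.002, 0.002, 0.0], 0], [[-0.0226, 0.0163, 0.0005], [0.002, 0.002, 0.0], 0], [[-0.0245, 0.0168, 0.0005], [0.002, 0.002, 0.0], 0], [[-0.0265, 0.0172, 0.0005], [0.002, 0.002, 0.0], 0], [[-0.0283, 0.0177, 0.0005], [0.002, 0.002, 0.0], 0], [[-0.0302, 0.0183, 0.0005], [0.002, 0.002, 0.0], 0], [[-0.0321, 0.0189, 0.0006], [0.002, 0.002, 0.0], 0], [[-0.034, 0.0195, 0.0006], [0.002, 0.002, 0.0], 0], [[-0.0358, 0.0201, 0.0006], [0.002, 0.002, 0.0], 0], [[-0.0377, 0.0208, 0.0006], [0.002, 0.002, 0.0], 0]]
```

View pics/l4.png

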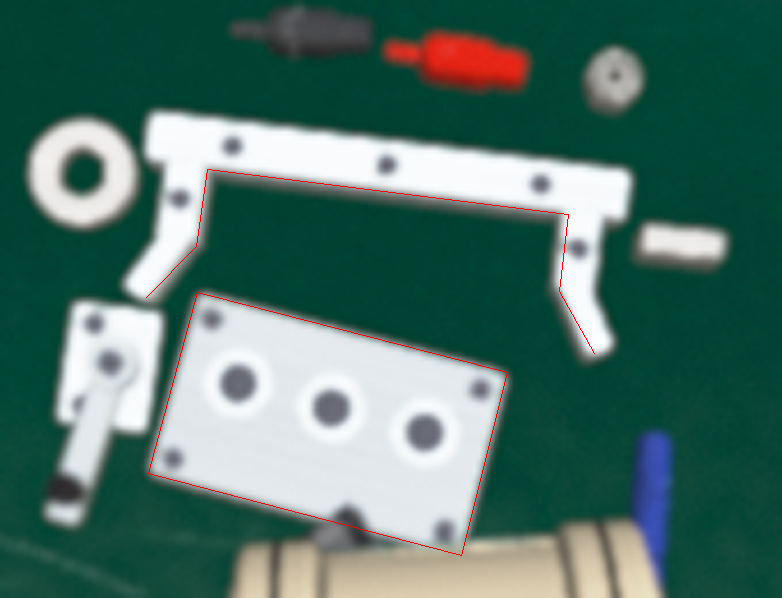

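carry_out(
  steps=[
    [[-0.0065,0.006,0.0005],[0,0,0],0],
    [[-0.0129,0.0122,0.0005],[0.002,0.002,0.0],0],
    [[-0.0155,0.0138,0.0005],[0.002,0.002,0.0],0],
    [[-0.0188,0.0155,0.0005],[0.002,0.002,0.0],0],
    [[-0.0207,0.0159,0.0005],[0.002,0.002,0.0],0],
    [[-0.0226,0.0163,0.0005],[0.002,0.002,0.0],0],
    [[-0.0245,0.0168,0.0005],[0.002,0.002,0.0],0],
    [[-0.0265,0.0172,0.0005],[0.002,0.002,0.0],0],
    [[-0.0283,0.0177,0.0005],[0.002,0.002,0.0],0],
    [[-0.0302,0.0183,0.0005],[0.002,0.002,0.0],0],
  ],
)

```text
t: 8.07
eef_pos: [0.4511, 0.0844, 0.0102]
tcp_rot: [-0.006, 0.435, 0.901, -0.001]
contact_force: [-11.3, 3.4, 2.9]
opening: -0.001
```

```bash
python3 -c "
from arc import *
p=look('l5'); s,e,Rm=st(); tb=T([0,0,-p[2]],[e[:2]-p[:2]])[0]; print('tb',tb)
rows(arc(p,-1,tb,.12))"
```

```text
block W [ 0.5117  0.1321 -0.2161] n 66 rms 0.55 fence [-89.782   9.905  -0.1  ] cornerL/R -49.9 -60.0
tb [-0.04849787 -0.05976037]
t 8.125 F [-8.7  2.7  2.1] tcp [0.4515 0.0841 0.0102]
[[[-0.0018, 0.0004, -0.0018], [-0.008, -0.009, 0.001], 0], [[-0.0037, 0.0009, -0.0019], [-0.008, -0.009, 0.001], 0], [[-0.0055, 0.0014, -0.0019], [-0.008, -0.009, 0.001], 0], [[-0.0073, 0.002, -0.0019], [-0.008, -0.009, 0.001], 0], [[-0.0091, 0.0026, -0.0019], [-0.008, -0.009, 0.001], 0], [[-0.0109, 0.0032, -0.0019], [-0.008, -0.009, 0.001], 0], [[-0.0127, 0.0038, -0.002], [-0.008, -0.009, 0.001], 0]]
```

View pics/l5.png

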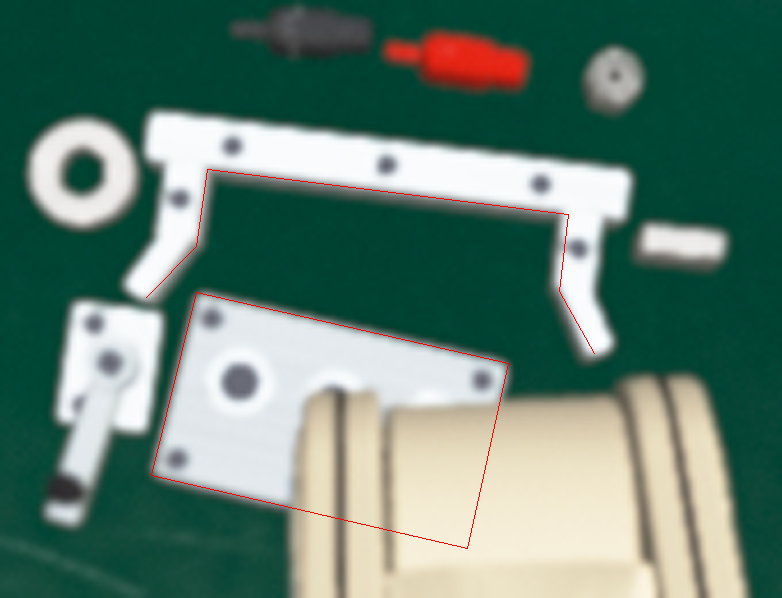

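carry_out(
  steps=[
    [[-0.0015,0.0012,-0.0018],[-0.008,-0.009,0.001],0],
    [[-0.003,0.0024,-0.0018],[-0.008,-0.009,0.001],0],
    [[-0.0045,0.0036,-0.0018],[-0.008,-0.009,0.001],0],
    [[-0.006,0.0048,-0.0018],[-0.008,-0.009,0.001],0],
    [[-0.0075,0.006,-0.0018],[-0.008,-0.009,0.001],0],
    [[-0.009,0.0072,-0.0018],[-0.008,-0.009,0.001],0],
    [[-0.0105,0.0084,-0.0018],[-0.008,-0.009,0.001],0],
    [[-0.012,0.0096,-0.0018],[-0.008,-0.009,0.001],0],
  ],
)

```text
t: 9.12
eef_pos: [0.4593, 0.0797, 0.0096]
tcp_rot: [-0.006, 0.435, 0.9, -0.004]
contact_force: [-10.6, -2.5, -0.6]
opening: -0.003
```

```bash
python3 -c "
from arc import *
p=look('l6'); s,e,Rm=st(); tb=T([0,0,-p[2]],[e[:2]-p[:2]])[0]; print('tb',tb)
u=T([0,0,PF[2]],[[1,0]])[0]
rows([np.r_[e[:2]-u*.03,.012],bpt(p,-.08,.0),bpt(p,-.075,.05),bpt(p,-.053,.05)])"
```

```text
block W [ 0.5153  0.1296 -0.1277] n 63 rms 0.66 fence [-8.5888e+01  7.8630e+00 -1.2000e-02] cornerL/R -50.3 -51.5
tb [-0.04835956 -0.05658088]
t 9.175 F [-8.3 -1.3 -0.2] tcp [0.4601 0.0797 0.0097]
[[[0.0212, -0.0212, -0.002], [-0.011, -0.006, 0.0], 0], [[0.0622, 0.0184, -0.0022], [-0.011, -0.006, 0.0], 0], [[0.0935, 0.0576, -0.0024], [-0.011, -0.006, 0.0], 0], [[0.0778, 0.073, -0.0027], [-0.011, -0.006, 0.0], 0]]
```

View pics/l6.png

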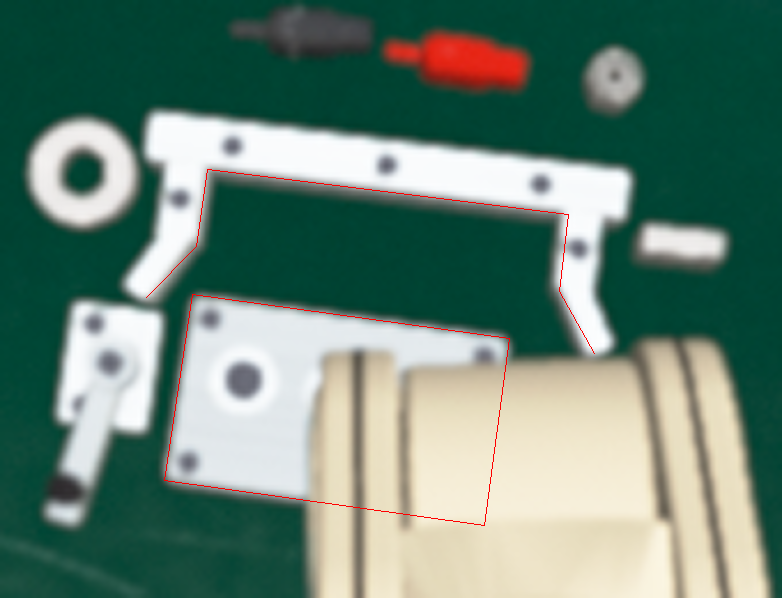

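carry_out(
  steps=[
    [[0.0212,-0.0212,-0.002],[-0.011,-0.006,0.0],0],
    [[0.0622,0.0184,-0.0022],[-0.011,-0.006,0.0],0],
    [[0.094,0.058,-0.0024],[-0.011,-0.006,0.0],0],
    [[0.094,0.058,-0.0024],[-0.011,-0.006,0.0],0],
    [[0.094,0.058,-0.0024],[-0.011,-0.006,0.0],0],
  ],
)

```text
t: 9.8
eef_pos: [0.4481, 0.1893, 0.0123]
tcp_rot: [0.001, 0.435, 0.9, 0.0]
contact_force: [0.5, 0.3, 0.2]
opening: -0.001
```

```bash
python3 -c "
from arc import *
s,e,Rm=st(); p=look('l7'); a=bpt(p,-.055,.052); u=T([0,0,PF[2]],[[1,0]])[0]
rows([a]+[np.r_[a[:2]+u*d,.012] for d in np.arange(.002,.028,.002)])"
```

```text
block W [ 0.5158  0.1289 -0.1071] n 94 rms 1.43 fence [-8.5346e+01  7.1680e+00  8.0000e-03] cornerL/R -50.8 -49.9
t 9.85 F [-0.  -0.9  0.2] tcp [0.4476 0.1887 0.0121]
[[[-0.0136, 0.0135, 0.0001], [0.0, 0.001, -0.001], 0], [[-0.015, 0.0149, 0.0001], [0.0, 0.001, -0.001], 0], [[-0.0164, 0.0163, 0.0001], [0.0, 0.001, -0.001], 0], [[-0.0178, 0.0177, 0.0001], [0.0, 0.001, -0.001], 0], [[-0.0193, 0.0192, 0.0001], [0.0, 0.001, -0.001], 0], [[-0.0207, 0.0206, 0.0001], [0.0, 0.001, -0.001], 0], [[-0.0221, 0.022, 0.0001], [0.0, 0.001, -0.001], 0], [[-0.0235, 0.0234, 0.0001], [0.0, 0.001, -0.001], 0], [[-0.0249, 0.0248, 0.0001], [0.0, 0.001, -0.001], 0], [[-0.0263, 0.0262, 0.0001], [0.0, 0.001, -0.001], 0], [[-0.0277, 0.0276, 0.0001], [0.0, 0.001, -0.001], 0], [[-0.0291, 0.0291, 0.0001], [0.0, 0.001, -0.001], 0], [[-0.0306, 0.0305, 0.0001], [0.0, 0.001, -0.001], 0], [[-0.032, 0.0319, 0.0001], [0.0, 0.001, -0.001], 0]]
```

carry_out(
  steps=[
    [[-0.007,0.007,0.0001],[0,0,0],0],
    [[-0.0136,0.0135,0.0001],[0.0,0.001,-0.001],0],
    [[-0.015,0.0149,0.0001],[0.0,0.001,-0.001],0],
    [[-0.0164,0.0163,0.0001],[0.0,0.001,-0.001],0],
    [[-0.0178,0.0177,0.0001],[0.0,0.001,-0.001],0],
    [[-0.0193,0.0192,0.0001],[0.0,0.001,-0.001],0],
    [[-0.0207,0.0206,0.0001],[0.0,0.001,-0.001],0],
    [[-0.0221,0.022,0.0001],[0.0,0.001,-0.001],0],
    [[-0.0235,0.0234,0.0001],[0.0,0.001,-0.001],0],
    [[-0.0249,0.0248,0.0001],[0.0,0.001,-0.001],0],
    [[-0.0263,0.0262,0.0001],[0.0,0.001,-0.001],0],
    [[-0.0277,0.0276,0.0001],[0.0,0.001,-0.001],0],
    [[-0.0291,0.0291,0.0001],[0.0,0.001,-0.001],0],
    [[-0.0306,0.0305,0.0001],[0.0,0.001,-0.001],0],
    [[-0.032,0.0319,0.0001],[0.0,0.001,-0.001],0],
  ],
)

```text
t: 11.72
eef_pos: [0.4857, 0.1847, 0.0099]
tcp_rot: [-0.006, 0.434, 0.901, -0.001]
contact_force: [-9.3, 5.6, 0.1]
opening: 0.002
```

```bash
python3 -c "
from arc import *
s,e,Rm=st(); p=look('l8'); tb=T([0,0,-p[2]],[e[:2]-p[:2]])[0]; print('tb',tb)
u=T([0,0,PF[2]],[[1,0]])[0]
rows([np.r_[e[:2]+u*.006,.012],np.r_[e[:2]-u*.035,.012],bpt(p,-.09,.0),bpt(p,-.075,-.05)])"
```

```text
block W [ 0.5224  0.1302 -0.2411] n 83 rms 2.26 fence [-78.872   9.304  -0.125] cornerL/R -37.9 -50.4
tb [-0.04870525  0.04415636]
t 11.775 F [-6.8  4.8 -0.7] tcp [0.4863 0.1847 0.01  ]
[[[-0.0038, 0.0038, -0.0021], [-0.007, -0.01, 0.003], 0], [[0.0253, -0.0251, -0.0016], [-0.007, -0.01, 0.003], 0], [[0.0062, -0.0606, -0.0015], [-0.007, -0.01, 0.003], 0], [[-0.0362, -0.0911, -0.0017], [-0.007, -0.01, 0.003], 0]]
```

View pics/l8.png

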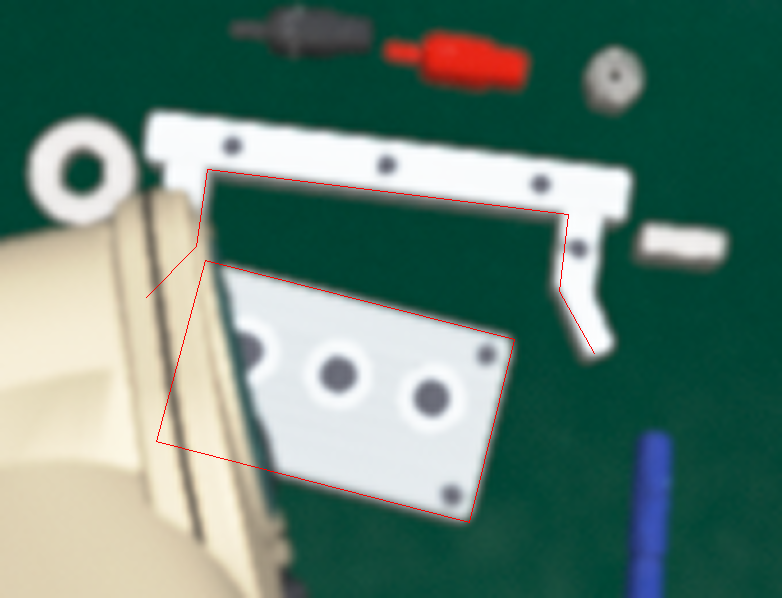

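carry_out(
  steps=[
    [[0.0253,-0.0251,-0.0016],[-0.007,-0.01,0.003],0],
    [[0.0062,-0.0606,-0.0015],[-0.007,-0.01,0.003],0],
    [[-0.0362,-0.0911,-0.0017],[-0.007,-0.01,0.003],0],
    [[-0.0362,-0.0911,-0.0017],[-0.007,-0.01,0.003],0],
    [[-0.0362,-0.0911,-0.0017],[-0.007,-0.01,0.003],0],
  ],
)

```text
t: 12.4
eef_pos: [0.4383, 0.0998, 0.0122]
tcp_rot: [0.001, 0.436, 0.9, 0.0]
contact_force: [0.2, 0.0, -0.5]
opening: -0.0
```

```bash
python3 -c "
from arc import *
s,e,Rm=st(); p=look('l9'); a=bpt(p,-.055,-.053); u=T([0,0,PF[2]-.12],[[1,0]])[0]
rows([a]+[np.r_[a[:2]+u*d,.012] for d in np.arange(.002,.028,.002)])"
```

```text
block W [ 0.5234  0.1306 -0.2463] n 92 rms 1.4 fence [-77.926   9.82   -0.131] cornerL/R -36.7 -49.7
t 12.45 F [-0.3  0.6 -0.6] tcp [0.4382 0.1002 0.0122]
[[[-0.0177, 0.0102, 0.0002], [0.001, 0.001, 0.0], 0], [[-0.0192, 0.0114, 0.0002], [0.001, 0.001, 0.0], 0], [[-0.0208, 0.0127, 0.0002], [0.001, 0.001, 0.0], 0], [[-0.0224, 0.0139, 0.0002], [0.001, 0.001, 0.0], 0], [[-0.024, 0.0151, 0.0002], [0.001, 0.001, 0.0], 0], [[-0.0255, 0.0164, 0.0002], [0.001, 0.001, 0.0], 0], [[-0.0271, 0.0176, 0.0002], [0.001, 0.001, 0.0], 0], [[-0.0287, 0.0189, 0.0002], [0.001, 0.001, 0.0], 0], [[-0.0302, 0.0201, 0.0002], [0.001, 0.001, 0.0], 0], [[-0.0318, 0.0213, 0.0002], [0.001, 0.001, 0.0], 0], [[-0.0334, 0.0226, 0.0002], [0.001, 0.001, 0.0], 0], [[-0.035, 0.0238, 0.0002], [0.001, 0.001, 0.0], 0], [[-0.0365, 0.025, 0.0002], [0.001, 0.001, 0.0], 0], [[-0.0381, 0.0263, 0.0002], [0.001, 0.001, 0.0], 0]]
```

View pics/l9.png

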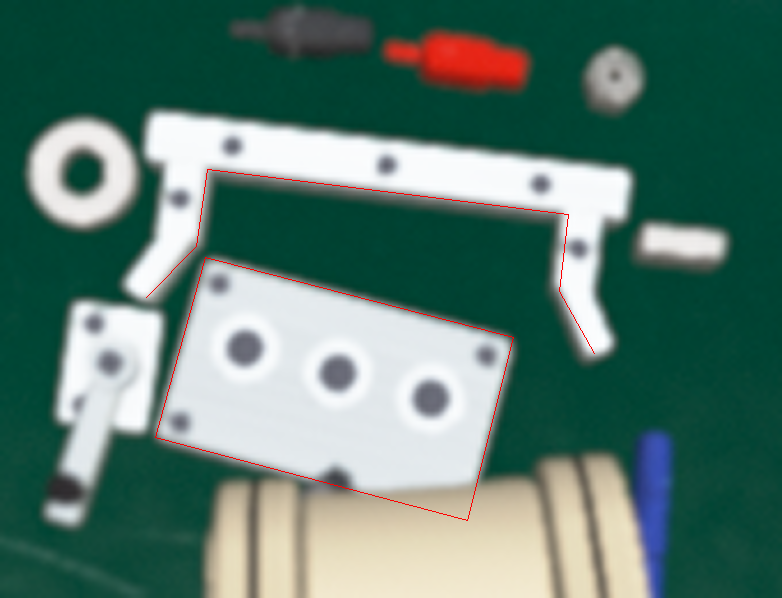

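carry_out(
  steps=[
    [[-0.009,0.005,0.0002],[0.001,0.001,0.0],0],
    [[-0.0177,0.0102,0.0002],[0.001,0.001,0.0],0],
    [[-0.0192,0.0114,0.0002],[0.001,0.001,0.0],0],
    [[-0.0208,0.0127,0.0002],[0.001,0.001,0.0],0],
    [[-0.0224,0.0139,0.0002],[0.001,0.001,0.0],0],
    [[-0.024,0.0151,0.0002],[0.001,0.001,0.0],0],
    [[-0.0255,0.0164,0.0002],[0.001,0.001,0.0],0],
    [[-0.0271,0.0176,0.0002],[0.001,0.001,0.0],0],
    [[-0.0287,0.0189,0.0002],[0.001,0.001,0.0],0],
    [[-0.0302,0.0201,0.0002],[0.001,0.001,0.0],0],
    [[-0.0318,0.0213,0.0002],[0.001,0.001,0.0],0],
    [[-0.0334,0.0226,0.0002],[0.001,0.001,0.0],0],
    [[-0.035,0.0238,0.0002],[0.001,0.001,0.0],0],
  ],
)

```text
t: 14.08
eef_pos: [0.4686, 0.0869, 0.009]
tcp_rot: [-0.008, 0.435, 0.9, -0.005]
contact_force: [-12.9, -1.0, 0.2]
opening: -0.0
```

```bash
python3 -c "
from arc import *
s,e,Rm=st(); p=look('l10'); tb=T([0,0,-p[2]],[e[:2]-p[:2]])[0]; print('tb',tb)
u=T([0,0,PF[2]],[[1,0]])[0]
rows([np.r_[e[:2]+u*.006,.012],np.r_[e[:2]-u*.035,.012],bpt(p,-.085,.0),bpt(p,-.075,.054)])"
```

```text
block W [ 0.5265  0.1288 -0.1756] n 59 rms 0.65 fence [-7.4697e+01  8.3760e+00 -6.0000e-02] cornerL/R -36.8 -42.8
tb [-0.04964755 -0.05137974]
t 14.125 F [-9.3 -1.7 -0.4] tcp [0.4695 0.0868 0.0091]
[[[-0.0036, 0.0036, -0.003], [-0.014, -0.009, 0.0], 0], [[0.0254, -0.0254, -0.0023], [-0.014, -0.009, 0.0], 0], [[0.0612, 0.0144, -0.0026], [-0.014, -0.009, 0.0], 0], [[0.0895, 0.0614, -0.003], [-0.014, -0.009, 0.0], 0]]
```

View pics/l10.png

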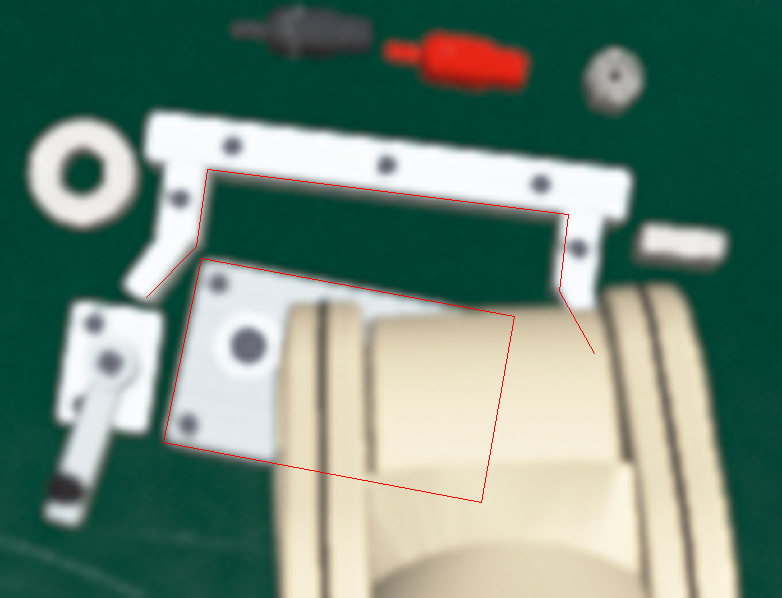

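carry_out(
  steps=[
    [[-0.0017,0.001,-0.002],[-0.01,-0.006,0],0],
    [[-0.0034,0.002,-0.003],[-0.014,-0.009,0],0],
    [[-0.0051,0.003,-0.003],[-0.014,-0.009,0],0],
    [[-0.0068,0.004,-0.003],[-0.014,-0.009,0],0],
    [[-0.0085,0.005,-0.003],[-0.014,-0.009,0],0],
    [[-0.0102,0.006,-0.003],[-0.014,-0.009,0],0],
  ],
)

```text
t: 14.88
eef_pos: [0.4728, 0.0829, 0.0101]
tcp_rot: [-0.007, 0.435, 0.9, -0.003]
contact_force: [-13.1, 0.9, 4.8]
opening: 0.003
```

```bash
python3 -c "
from arc import *
s,e,Rm=st(); p=look('l11'); tb=T([0,0,-p[2]],[e[:2]-p[:2]])[0]; print('tb',tb)
u=T([0,0,PF[2]],[[1,0]])[0]
rows([np.r_[e[:2]+u*.006,.012],np.r_[e[:2]-u*.035,.012],bpt(p,-.085,.0),bpt(p,-.075,.054)])"
```

```text
block W [ 0.5285  0.1273 -0.1269] n 60 rms 0.65 fence [-7.2533e+01  7.0370e+00 -1.1000e-02] cornerL/R -37.0 -38.1
tb [-0.04955851 -0.05106411]
t 14.925 F [-11.9  -0.2   3.7] tcp [0.4732 0.0826 0.0101]
[[[-0.0038, 0.0041, -0.002], [-0.011, -0.009, 0.001], 0], [[0.0253, -0.0249, -0.0014], [-0.011, -0.009, 0.001], 0], [[0.0615, 0.0116, -0.0015], [-0.011, -0.009, 0.001], 0], [[0.0921, 0.0573, -0.0017], [-0.011, -0.009, 0.001], 0]]
```

carry_out(
  steps=[
    [[0.0253,-0.0249,-0.0014],[-0.011,-0.009,0.001],0],
    [[0.0615,0.0116,-0.0015],[-0.011,-0.009,0.001],0],
    [[0.0921,0.0573,-0.0017],[-0.011,-0.009,0.001],0],
    [[0.0921,0.0573,-0.0017],[-0.011,-0.009,0.001],0],
    [[0.0921,0.0573,-0.0017],[-0.011,-0.009,0.001],0],
  ],
)

```text
t: 15.55
eef_pos: [0.462, 0.1904, 0.0125]
tcp_rot: [0.001, 0.435, 0.9, 0.0]
contact_force: [-0.8, -0.2, -0.5]
opening: -0.002
```

```bash
python3 -c "
from arc import *
s,e,Rm=st(); p=look('l12'); a=bpt(p,-.055,.053); u=T([0,0,PF[2]],[[1,0]])[0]
rows([a]+[np.r_[a[:2]+u*d,.012] for d in np.arange(.002,.028,.002)])"
```

```text
block W [ 0.5288  0.1264 -0.1131] n 97 rms 1.67 fence [-7.213e+01  6.248e+00  2.000e-03] cornerL/R -37.3 -37.0
t 15.6 F [ 0.1 -0.1  0. ] tcp [0.4613 0.1898 0.0122]
[[[-0.0152, 0.012, 0.0002], [0.001, 0.001, -0.001], 0], [[-0.0166, 0.0134, 0.0002], [0.001, 0.001, -0.001], 0], [[-0.018, 0.0148, 0.0002], [0.001, 0.001, -0.001], 0], [[-0.0195, 0.0162, 0.0002], [0.001, 0.001, -0.001], 0], [[-0.0209, 0.0176, 0.0002], [0.001, 0.001, -0.001], 0], [[-0.0223, 0.019, 0.0002], [0.001, 0.001, -0.001], 0], [[-0.0237, 0.0205, 0.0002], [0.001, 0.001, -0.001], 0], [[-0.0251, 0.0219, 0.0002], [0.001, 0.001, -0.001], 0], [[-0.0265, 0.0233, 0.0002], [0.001, 0.001, -0.001], 0], [[-0.0279, 0.0247, 0.0002], [0.001, 0.001, -0.001], 0], [[-0.0293, 0.0261, 0.0002], [0.001, 0.001, -0.001], 0], [[-0.0308, 0.0275, 0.0003], [0.001, 0.001, -0.001], 0], [[-0.0322, 0.0289, 0.0003], [0.001, 0.001, -0.001], 0], [[-0.0336, 0.0304, 0.0003], [0.001, 0.001, -0.001], 0]]
```

View pics/l12.png

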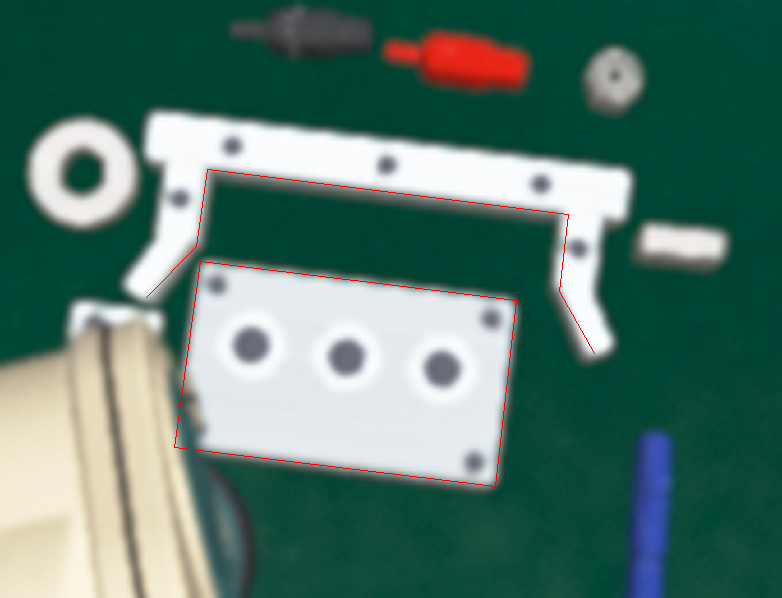

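carry_out(
  steps=[
    [[-0.0076,0.006,0.0001],[0,0,0],0],
    [[-0.0152,0.012,0.0002],[0.001,0.001,-0.001],0],
    [[-0.0166,0.0134,0.0002],[0.001,0.001,-0.001],0],
    [[-0.018,0.0148,0.0002],[0.001,0.001,-0.001],0],
    [[-0.0195,0.0162,0.0002],[0.001,0.001,-0.001],0],
    [[-0.0209,0.0176,0.0002],[0.001,0.001,-0.001],0],
    [[-0.0223,0.019,0.0002],[0.001,0.001,-0.001],0],
    [[-0.0237,0.0205,0.0002],[0.001,0.001,-0.001],0],
    [[-0.0251,0.0219,0.0002],[0.001,0.001,-0.001],0],
    [[-0.0265,0.0233,0.0002],[0.001,0.001,-0.001],0],
    [[-0.0279,0.0247,0.0002],[0.001,0.001,-0.001],0],
    [[-0.0293,0.0261,0.0002],[0.001,0.001,-0.001],0],
    [[-0.0308,0.0275,0.0003],[0.001,0.001,-0.001],0],
    [[-0.0322,0.0289,0.0003],[0.001,0.001,-0.001],0],
    [[-0.0336,0.0304,0.0003],[0.001,0.001,-0.001],0],
  ],
)

```text
t: 17.48
eef_pos: [0.4993, 0.1838, 0.0099]
tcp_rot: [-0.006, 0.434, 0.901, -0.001]
contact_force: [-9.5, 6.3, 0.1]
opening: 0.0
```

```bash
python3 -c "
from arc import *
s,e,Rm=st(); p=look('l13'); tb=T([0,0,-p[2]],[e[:2]-p[:2]])[0]; print('tb',tb)
u=T([0,0,PF[2]],[[1,0]])[0]
rows([np.r_[e[:2]+u*.006,.012],np.r_[e[:2]-u*.035,.012],bpt(p,-.09,.0),bpt(p,-.075,-.053)])"
```

```text
block W [ 0.5355  0.1279 -0.2436] n 84 rms 2.32 fence [-65.619   8.525  -0.128] cornerL/R -24.5 -37.3
tb [-0.0485835   0.04543856]
t 17.525 F [-7.5  4.6 -0. ] tcp [0.5    0.1837 0.01  ]
[[[-0.0038, 0.0037, -0.0021], [-0.007, -0.01, 0.003], 0], [[0.0253, -0.0252, -0.0016], [-0.007, -0.01, 0.003], 0], [[0.0057, -0.0618, -0.0015], [-0.007, -0.01, 0.003], 0], [[-0.0385, -0.0947, -0.0017], [-0.007, -0.01, 0.003], 0]]
```

View pics/l13.png

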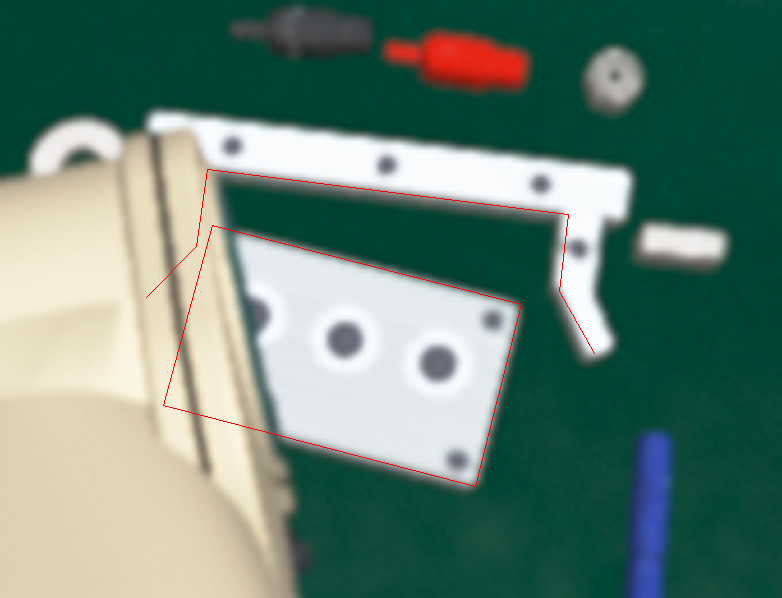

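carry_out(
  steps=[
    [[0.0253,-0.0252,-0.0016],[-0.007,-0.01,0.003],0],
    [[0.0057,-0.0618,-0.0015],[-0.007,-0.01,0.003],0],
    [[-0.0385,-0.0947,-0.0017],[-0.007,-0.01,0.003],0],
    [[-0.0385,-0.0947,-0.0017],[-0.007,-0.01,0.003],0],
    [[-0.0385,-0.0947,-0.0017],[-0.007,-0.01,0.003],0],
  ],
)

```text
t: 18.15
eef_pos: [0.4506, 0.0946, 0.0122]
tcp_rot: [0.001, 0.436, 0.9, 0.0]
contact_force: [0.3, 0.4, 0.3]
opening: -0.006
```

```bash
python3 -c "
from arc import *
s,e,Rm=st(); p=look('l14'); a=bpt(p,-.053,-.053); u=T([0,0,PF[2]-.16],[[1,0]])[0]
rows([a]+[np.r_[a[:2]+u*d,.012] for d in np.arange(.002,.032,.002)])"
```

```text
block W [ 0.5362  0.1284 -0.2632] n 80 rms 0.96 fence [-64.941   9.038  -0.148] cornerL/R -23.0 -37.7
t 18.2 F [-0.2  0.7 -0.3] tcp [0.4505 0.0951 0.0121]
[[[-0.0161, 0.0137, 0.0002], [0.001, 0.001, -0.0], 0], [[-0.0177, 0.0149, 0.0002], [0.001, 0.001, -0.0], 0], [[-0.0193, 0.0161, 0.0002], [0.001, 0.001, -0.0], 0], [[-0.021, 0.0173, 0.0002], [0.001, 0.001, -0.0], 0], [[-0.0226, 0.0184, 0.0002], [0.001, 0.001, -0.0], 0], [[-0.0242, 0.0196, 0.0002], [0.001, 0.001, -0.0], 0], [[-0.0258, 0.0208, 0.0002], [0.001, 0.001, -0.0], 0], [[-0.0274, 0.0219, 0.0002], [0.001, 0.001, -0.0], 0], [[-0.0291, 0.0231, 0.0002], [0.001, 0.001, -0.0], 0], [[-0.0307, 0.0243, 0.0002], [0.001, 0.001, -0.0], 0], [[-0.0323, 0.0255, 0.0002], [0.001, 0.001, -0.0], 0], [[-0.0339, 0.0266, 0.0002], [0.001, 0.001, -0.0], 0], [[-0.0355, 0.0278, 0.0002], [0.001, 0.001, -0.0], 0], [[-0.0372, 0.029, 0.0002], [0.001, 0.001, -0.0], 0], [[-0.0388, 0.0301, 0.0002], [0.001, 0.001, -0.0], 0], [[-0.0404, 0.0313, 0.0002], [0.001, 0.001, -0.0], 0]]
```

View pics/l14.png

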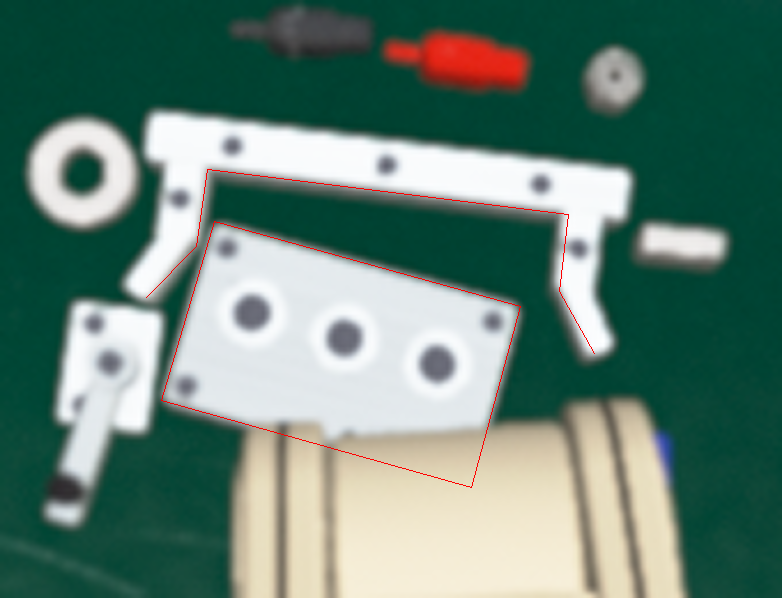

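carry_out(
  steps=[
    [[-0.008,0.007,0.0002],[0.001,0.001,0.0],0],
    [[-0.0161,0.0137,0.0002],[0.001,0.001,0.0],0],
    [[-0.0177,0.0149,0.0002],[0.001,0.001,0.0],0],
    [[-0.0193,0.0161,0.0002],[0.001,0.001,0.0],0],
    [[-0.021,0.0173,0.0002],[0.001,0.001,0.0],0],
    [[-0.0226,0.0184,0.0002],[0.001,0.001,0.0],0],
    [[-0.0242,0.0196,0.0002],[0.001,0.001,0.0],0],
    [[-0.0258,0.0208,0.0002],[0.001,0.001,0.0],0],
    [[-0.0274,0.0219,0.0002],[0.001,0.001,0.0],0],
    [[-0.0291,0.0231,0.0002],[0.001,0.001,0.0],0],
    [[-0.0307,0.0243,0.0002],[0.001,0.001,0.0],0],
    [[-0.0323,0.0255,0.0002],[0.001,0.001,0.0],0],
    [[-0.0339,0.0266,0.0002],[0.001,0.001,0.0],0],
    [[-0.0355,0.0278,0.0002],[0.001,0.001,0.0],0],
  ],
)

```text
t: 19.95
eef_pos: [0.4851, 0.0837, 0.0089]
tcp_rot: [-0.007, 0.435, 0.9, -0.004]
contact_force: [-9.6, -0.9, -0.1]
opening: 0.001
```

```bash
python3 -c "
from arc import *
s,e,Rm=st(); p=look('l15'); tb=T([0,0,-p[2]],[e[:2]-p[:2]])[0]; print('tb',tb)
u=T([0,0,PF[2]],[[1,0]])[0]
rows([np.r_[e[:2]+u*.006,.012],np.r_[e[:2]-u*.035,.012],bpt(p,-.085,.0),bpt(p,-.075,.054)])"
```

```text
block W [ 0.5461  0.1251 -0.0458] n 58 rms 2.0 fence [-54.784   6.928   0.07 ] cornerL/R -23.4 -16.4
tb [-0.05905382 -0.04418241]
t 20.0 F [-8.6 -1.4 -1. ] tcp [0.4858 0.0836 0.009 ]
[[[-0.0037, 0.0036, -0.003], [-0.013, -0.008, -0.0], 0], [[0.0253, -0.0254, -0.0024], [-0.013, -0.008, -0.0], 0], [[0.0509, 0.0088, -0.0027], [-0.013, -0.008, -0.0], 0], [[0.0851, 0.0518, -0.003], [-0.013, -0.008, -0.0], 0]]
```

View pics/l15.png

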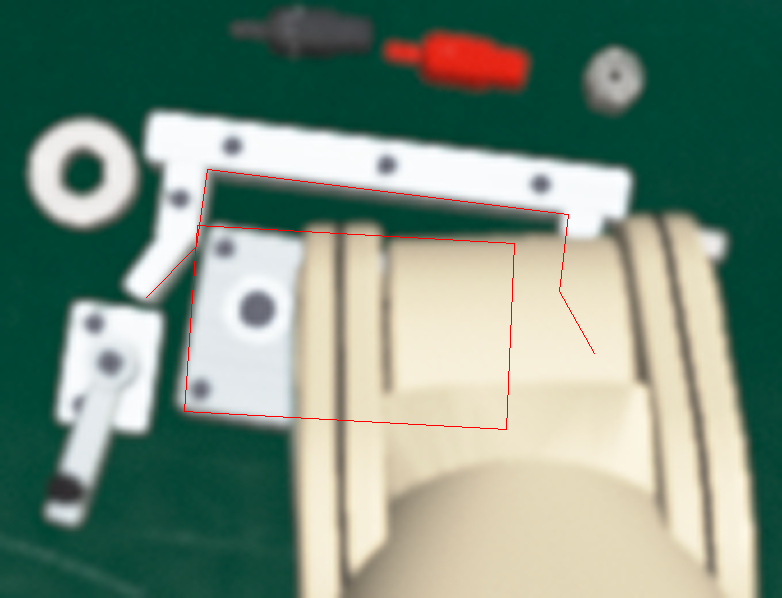

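```bash
python3 -c "
from arc import *
p=np.r_[T(PF,[[-.0585,.0075]])[0],PF[2]]; json.dump(p.tolist(),open('pb.json','w'))
s,e,Rm=st(); u=T([0,0,PF[2]],[[1,0]])[0]; print(T([0,0,-p[2]],[e[:2]-p[:2]])[0])
rows([np.r_[e[:2]-u*.035,.012],bpt(p,-.085,.0),bpt(p,-.075,.054)])"
```

```text
[-0.05134506 -0.04871065]
t 20.0 F [-8.6 -1.4 -1. ] tcp [0.4858 0.0836 0.009 ]
[[[0.0248, -0.0248, -0.0024], [-0.013, -0.008, -0.0], 0], [[0.0583, 0.0106, -0.0026], [-0.013, -0.008, -0.0], 0], [[0.0894, 0.0559, -0.003], [-0.013, -0.008, -0.0], 0]]
```

carry_out(
  steps=[
    [[0.0248,-0.0248,-0.0024],[-0.013,-0.008,0.0],0],
    [[0.0583,0.0106,-0.0026],[-0.013,-0.008,0.0],0],
    [[0.0894,0.0559,-0.003],[-0.013,-0.008,0.0],0],
    [[0.0894,0.0559,-0.003],[-0.013,-0.008,0.0],0],
    [[0.0894,0.0559,-0.003],[-0.013,-0.008,0.0],0],
  ],
)

```text
t: 20.62
eef_pos: [0.474, 0.1882, 0.012]
tcp_rot: [-0.0, 0.435, 0.9, -0.001]
contact_force: [-0.5, -0.8, 0.5]
opening: -0.0
```

```bash
python3 -c "
from arc import *
s,e,Rm=st(); p=look('l16'); a=bpt(p,-.053,.053); u=T([0,0,PF[2]],[[1,0]])[0]
rows([a]+[np.r_[a[:2]+u*d,.012] for d in np.arange(.002,.028,.002)])"
```

```text
block W [ 0.5414  0.1241 -0.1312] n 94 rms 1.67 fence [-5.9264e+01  5.3560e+00 -1.6000e-02] cornerL/R -23.5 -25.0
t 20.675 F [ 0.5  0.1 -0.6] tcp [0.4737 0.1876 0.0118]
[[[-0.017, 0.0148, -0.0002], [-0.001, 0.0, -0.001], 0], [[-0.0184, 0.0163, -0.0002], [-0.001, 0.0, -0.001], 0], [[-0.0198, 0.0177, -0.0002], [-0.001, 0.0, -0.001], 0], [[-0.0212, 0.0191, -0.0002], [-0.001, 0.0, -0.001], 0], [[-0.0226, 0.0205, -0.0002], [-0.001, 0.0, -0.001], 0], [[-0.024, 0.0219, -0.0002], [-0.001, 0.0, -0.001], 0], [[-0.0255, 0.0233, -0.0002], [-0.001, 0.0, -0.001], 0], [[-0.0269, 0.0248, -0.0002], [-0.001, 0.0, -0.001], 0], [[-0.0283, 0.0262, -0.0002], [-0.001, 0.0, -0.001], 0], [[-0.0297, 0.0276, -0.0002], [-0.001, 0.0, -0.001], 0], [[-0.0311, 0.029, -0.0002], [-0.001, 0.0, -0.001], 0], [[-0.0325, 0.0304, -0.0002], [-0.001, 0.0, -0.001], 0], [[-0.0339, 0.0318, -0.0002], [-0.001, 0.0, -0.001], 0], [[-0.0354, 0.0332, -0.0002], [-0.001, 0.0, -0.001], 0]]
```

View pics/l16.png

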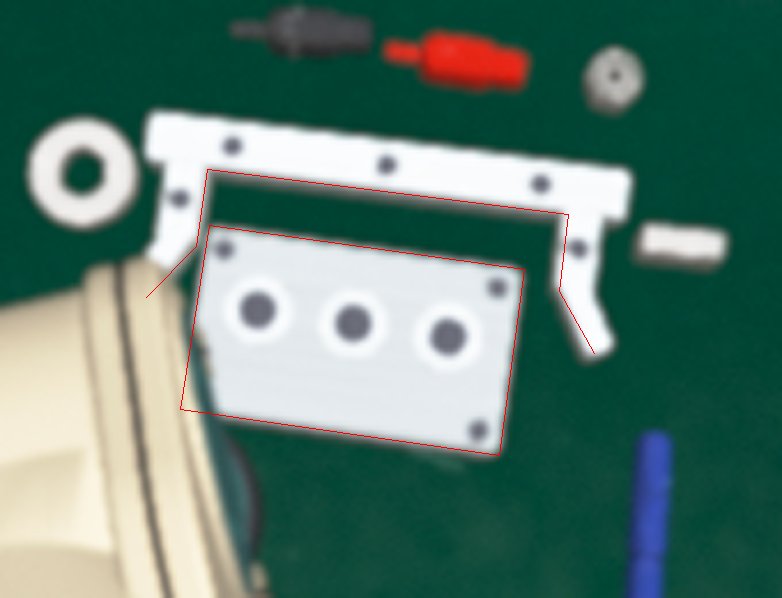

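carry_out(
  steps=[
    [[-0.0085,0.0075,-0.0002],[0,0,0],0],
    [[-0.017,0.0148,-0.0002],[-0.001,0.0,-0.001],0],
    [[-0.0184,0.0163,-0.0002],[-0.001,0.0,-0.001],0],
    [[-0.0198,0.0177,-0.0002],[-0.001,0.0,-0.001],0],
    [[-0.0212,0.0191,-0.0002],[-0.001,0.0,-0.001],0],
    [[-0.0226,0.0205,-0.0002],[-0.001,0.0,-0.001],0],
    [[-0.024,0.0219,-0.0002],[-0.001,0.0,-0.001],0],
    [[-0.0255,0.0233,-0.0002],[-0.001,0.0,-0.001],0],
    [[-0.0269,0.0248,-0.0002],[-0.001,0.0,-0.001],0],
    [[-0.0283,0.0262,-0.0002],[-0.001,0.0,-0.001],0],
    [[-0.0297,0.0276,-0.0002],[-0.001,0.0,-0.001],0],
    [[-0.0311,0.029,-0.0002],[-0.001,0.0,-0.001],0],
    [[-0.0325,0.0304,-0.0002],[-0.001,0.0,-0.001],0],
  ],
)

```text
t: 22.3
eef_pos: [0.5111, 0.1825, 0.0099]
tcp_rot: [-0.006, 0.434, 0.901, -0.001]
contact_force: [-9.7, 5.5, 0.5]
opening: -0.001
```

```bash
python3 -c "
from arc import *
s,e,Rm=st(); p=look('l17'); tb=T([0,0,-p[2]],[e[:2]-p[:2]])[0]; print('tb',tb)
u=T([0,0,PF[2]],[[1,0]])[0]
rows([np.r_[e[:2]+u*.006,.012],np.r_[e[:2]-u*.035,.012],bpt(p,-.09,.0),bpt(p,-.075,-.053)])"
```

```text
block W [ 0.547   0.1255 -0.2394] n 83 rms 2.23 fence [-53.907   7.408  -0.124] cornerL/R -13.0 -25.4
tb [-0.04843269  0.0468734 ]
t 22.35 F [-7.7  4.6 -1.4] tcp [0.5117 0.1824 0.0099]
[[[-0.0038, 0.0038, -0.0021], [-0.007, -0.009, 0.003], 0], [[0.0253, -0.0251, -0.0016], [-0.007, -0.009, 0.003], 0], [[0.0046, -0.0629, -0.0016], [-0.007, -0.009, 0.003], 0], [[-0.0397, -0.0957, -0.0018], [-0.007, -0.009, 0.003], 0]]
```

View pics/l17.png

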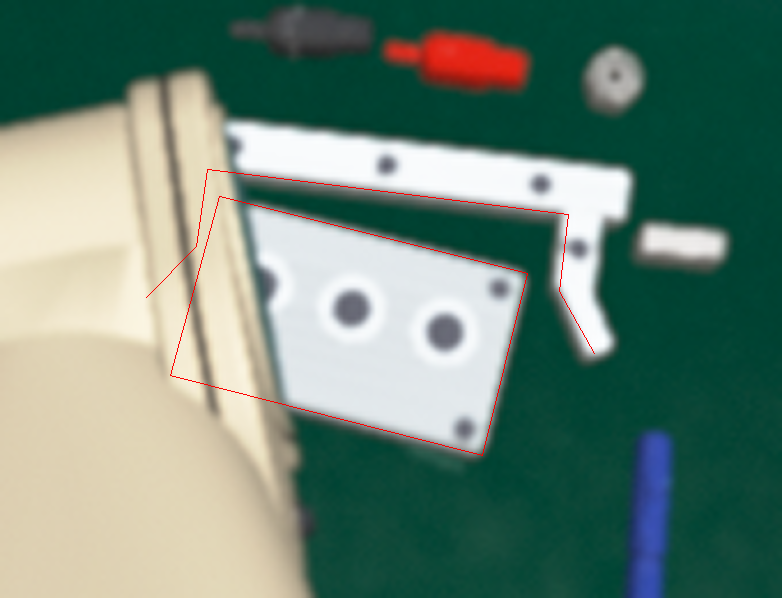

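carry_out(
  steps=[
    [[0.0253,-0.0251,-0.0016],[-0.007,-0.009,0.003],0],
    [[0.0046,-0.0629,-0.0016],[-0.007,-0.009,0.003],0],
    [[-0.0397,-0.0957,-0.0018],[-0.007,-0.009,0.003],0],
    [[-0.0397,-0.0957,-0.0018],[-0.007,-0.009,0.003],0],
    [[-0.0397,-0.0957,-0.0018],[-0.007,-0.009,0.003],0],
  ],
)

```text
t: 22.98
eef_pos: [0.4622, 0.0918, 0.0123]
tcp_rot: [0.0, 0.436, 0.9, 0.0]
contact_force: [0.2, -0.2, 0.7]
opening: -0.005
```

```bash
python3 -c "
from arc import *
s,e,Rm=st(); p=look('l18'); a=bpt(p,-.053,-.053); u=T([0,0,PF[2]-.16],[[1,0]])[0]
rows([a]+[np.r_[a[:2]+u*d,.012] for d in np.arange(.002,.028,.002)])"
```

```text
block W [ 0.5477  0.1259 -0.2579] n 71 rms 0.65 fence [-53.27    7.859  -0.142] cornerL/R -11.5 -25.7
t 23.025 F [ 0.9 -0.4 -0.8] tcp [0.4621 0.0923 0.0123]
[[[-0.0162, 0.0137, 0.0003], [0.001, -0.0, 0.0], 0], [[-0.0178, 0.0149, 0.0003], [0.001, -0.0, 0.0], 0], [[-0.0194, 0.0161, 0.0003], [0.001, -0.0, 0.0], 0], [[-0.021, 0.0172, 0.0003], [0.001, -0.0, 0.0], 0], [[-0.0226, 0.0184, 0.0003], [0.001, -0.0, 0.0], 0], [[-0.0243, 0.0196, 0.0003], [0.001, -0.0, 0.0], 0], [[-0.0259, 0.0208, 0.0003], [0.001, -0.0, 0.0], 0], [[-0.0275, 0.0219, 0.0003], [0.001, -0.0, 0.0], 0], [[-0.0291, 0.0231, 0.0003], [0.001, -0.0, 0.0], 0], [[-0.0308, 0.0243, 0.0003], [0.001, -0.0, 0.0], 0], [[-0.0324, 0.0254, 0.0003], [0.001, -0.0, 0.0], 0], [[-0.034, 0.0266, 0.0003], [0.001, -0.0, 0.0], 0], [[-0.0356, 0.0278, 0.0003], [0.001, -0.0, 0.0], 0], [[-0.0372, 0.0289, 0.0003], [0.001, -0.0, 0.0], 0]]
```

View pics/l18.png

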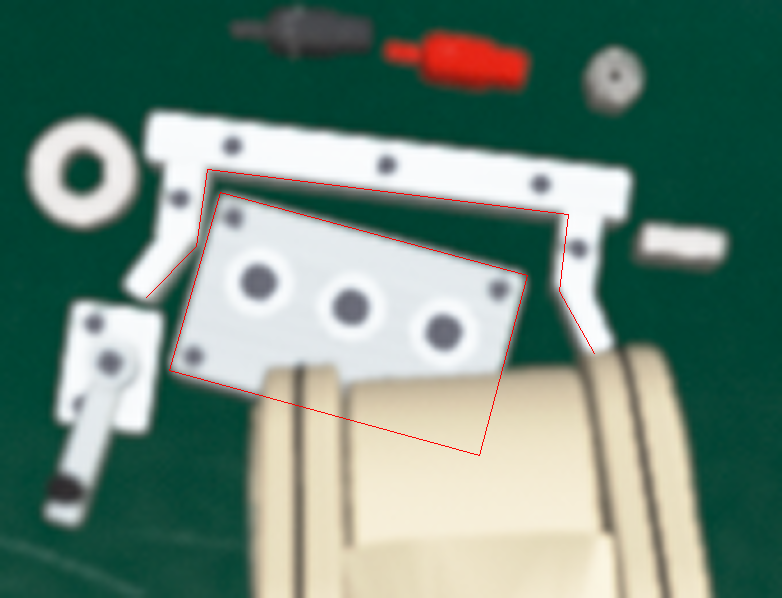

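carry_out(
  steps=[
    [[-0.008,0.007,0.0003],[0.001,0,0],0],
    [[-0.0162,0.0137,0.0003],[0.001,0,0],0],
    [[-0.0178,0.0149,0.0003],[0.001,0,0],0],
    [[-0.0194,0.0161,0.0003],[0.001,0,0],0],
    [[-0.021,0.0172,0.0003],[0.001,0,0],0],
    [[-0.0226,0.0184,0.0003],[0.001,0,0],0],
    [[-0.0243,0.0196,0.0003],[0.001,0,0],0],
    [[-0.0259,0.0208,0.0003],[0.001,0,0],0],
    [[-0.0275,0.0219,0.0003],[0.001,0,0],0],
    [[-0.0291,0.0231,0.0003],[0.001,0,0],0],
    [[-0.0308,0.0243,0.0003],[0.001,0,0],0],
    [[-0.0324,0.0254,0.0003],[0.001,0,0],0],
    [[-0.034,0.0266,0.0003],[0.001,0,0],0],
    [[-0.0356,0.0278,0.0003],[0.001,0,0],0],
  ],
)

```text
t: 24.78
eef_pos: [0.4969, 0.0808, 0.0089]
tcp_rot: [-0.007, 0.435, 0.9, -0.005]
contact_force: [-10.6, -1.4, -0.4]
opening: -0.003
```

```bash
python3 -c "
from arc import *
p=np.r_[T(PF,[[-.047,.006]])[0],PF[2]-.01]; json.dump(p.tolist(),open('pb.json','w'))
s,e,Rm=st(); u=T([0,0,PF[2]],[[1,0]])[0]; print(T([0,0,-p[2]],[e[:2]-p[:2]])[0])
rows([np.r_[e[:2]-u*.035,.012],bpt(p,-.085,.0),bpt(p,-.075,.054)])"
```

```text
[-0.05108206 -0.04925923]
t 24.775 F [-10.6  -1.4  -0.4] tcp [0.4969 0.0808 0.0089]
[[[0.0248, -0.0248, -0.0025], [-0.014, -0.009, 0.0], 0], [[0.0587, 0.0114, -0.0027], [-0.014, -0.009, 0.0], 0], [[0.0894, 0.057, -0.0031], [-0.014, -0.009, 0.0], 0]]
```

carry_out(
  steps=[
    [[0.0248,-0.0248,-0.0025],[-0.014,-0.009,0.0],0],
    [[0.0587,0.0114,-0.0027],[-0.014,-0.009,0.0],0],
    [[0.0894,0.057,-0.0031],[-0.014,-0.009,0.0],0],
    [[0.0894,0.057,-0.0031],[-0.014,-0.009,0.0],0],
    [[0.0894,0.057,-0.0031],[-0.014,-0.009,0.0],0],
  ],
)

```text
t: 25.4
eef_pos: [0.4859, 0.186, 0.0119]
tcp_rot: [0.0, 0.435, 0.9, -0.001]
contact_force: [-0.1, -0.2, 0.4]
opening: 0.0
```

```bash
python3 -c "
from arc import *
s,e,Rm=st(); p=look('l19'); a=bpt(p,-.053,.053); u=T([0,0,PF[2]],[[1,0]])[0]
rows([a]+[np.r_[a[:2]+u*d,.012] for d in np.arange(.002,.028,.002)])"
```

```text
block W [ 0.5527  0.1218 -0.1318] n 89 rms 1.56 fence [-4.7799e+01  4.4150e+00 -1.6000e-02] cornerL/R -12.0 -13.6
t 25.45 F [-0.5 -0.5  0.9] tcp [0.4856 0.1855 0.0118]
[[[-0.0167, 0.0143, -0.0002], [-0.001, 0.001, -0.0], 0], [[-0.0181, 0.0157, -0.0002], [-0.001, 0.001, -0.0], 0], [[-0.0195, 0.0171, -0.0002], [-0.001, 0.001, -0.0], 0], [[-0.0209, 0.0186, -0.0003], [-0.001, 0.001, -0.0], 0], [[-0.0223, 0.02, -0.0003], [-0.001, 0.001, -0.0], 0], [[-0.0238, 0.0214, -0.0003], [-0.001, 0.001, -0.0], 0], [[-0.0252, 0.0228, -0.0003], [-0.001, 0.001, -0.0], 0], [[-0.0266, 0.0242, -0.0003], [-0.001, 0.001, -0.0], 0], [[-0.028, 0.0256, -0.0003], [-0.001, 0.001, -0.0], 0], [[-0.0294, 0.027, -0.0003], [-0.001, 0.001, -0.0], 0], [[-0.0308, 0.0285, -0.0003], [-0.001, 0.001, -0.0], 0], [[-0.0322, 0.0299, -0.0003], [-0.001, 0.001, -0.0], 0], [[-0.0337, 0.0313, -0.0003], [-0.001, 0.001, -0.0], 0], [[-0.0351, 0.0327, -0.0003], [-0.001, 0.001, -0.0], 0]]
```

View pics/l19.png

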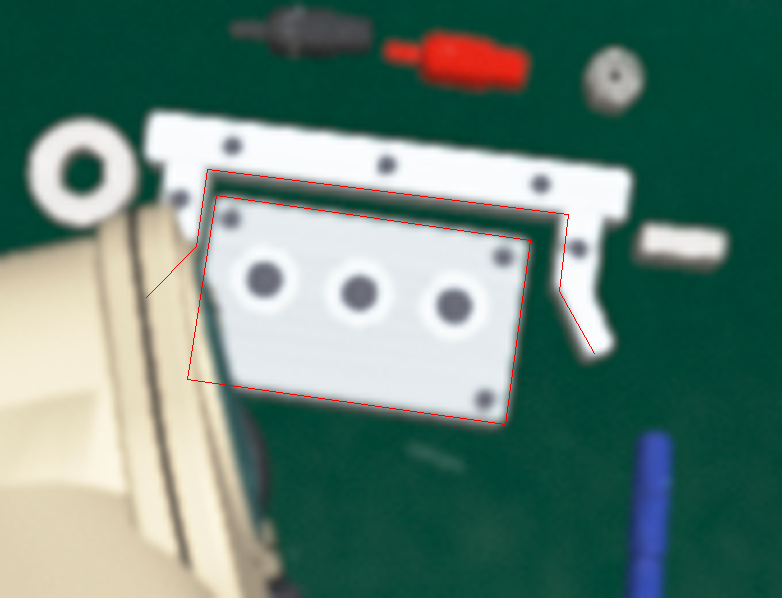

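carry_out(
  steps=[
    [[-0.0083,0.0072,-0.0002],[0,0,0],0],
    [[-0.0167,0.0143,-0.0002],[-0.001,0.001,0],0],
    [[-0.0181,0.0157,-0.0002],[-0.001,0.001,0],0],
    [[-0.0195,0.0171,-0.0002],[-0.001,0.001,0],0],
    [[-0.0209,0.0186,-0.0003],[-0.001,0.001,0],0],
    [[-0.0223,0.02,-0.0003],[-0.001,0.001,0],0],
    [[-0.0238,0.0214,-0.0003],[-0.001,0.001,0],0],
    [[-0.0252,0.0228,-0.0003],[-0.001,0.001,0],0],
    [[-0.0266,0.0242,-0.0003],[-0.001,0.001,0],0],
    [[-0.028,0.0256,-0.0003],[-0.001,0.001,0],0],
  ],
)

```text
t: 26.7
eef_pos: [0.5157, 0.1806, 0.0099]
tcp_rot: [-0.007, 0.435, 0.901, -0.002]
contact_force: [-9.8, 5.6, 0.8]
opening: -0.003
```

```bash
python3 -c "
from arc import *
s,e,Rm=st(); p=look('l20'); tb=T([0,0,-p[2]],[e[:2]-p[:2]])[0]; print('tb',tb)
u=T([0,0,PF[2]],[[1,0]])[0]
rows([np.r_[e[:2]+u*.006,.012],np.r_[e[:2]-u*.035,.012],bpt(p,-.09,.0),bpt(p,-.075,-.053)])"
```

```text
block W [ 0.5549  0.1226 -0.166 ] n 83 rms 2.15 fence [-45.755   5.477  -0.05 ] cornerL/R -8.3 -13.3
tb [-0.04824517  0.0507401 ]
t 26.75 F [-8.1  4.8 -0.9] tcp [0.5165 0.1806 0.01  ]
[[[-0.0037, 0.0036, -0.0021], [-0.008, -0.01, 0.002], 0], [[0.0253, -0.0254, -0.0016], [-0.008, -0.01, 0.002], 0], [[-0.0024, -0.0663, -0.0015], [-0.008, -0.01, 0.002], 0], [[-0.049, -0.0957, -0.0018], [-0.008, -0.01, 0.002], 0]]
```

View pics/l20.png

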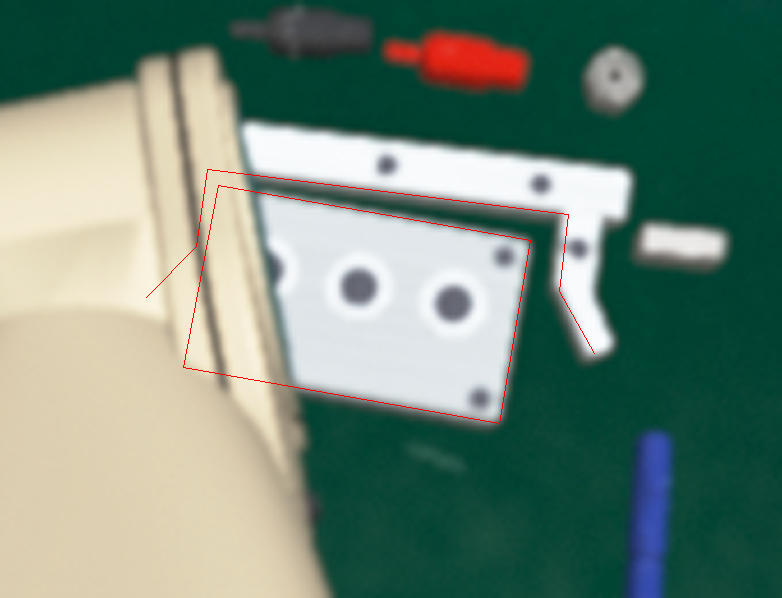

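carry_out(
  steps=[
    [[-0.0014,0.0014,-0.002],[-0.008,-0.01,0.002],0],
    [[-0.0028,0.0028,-0.002],[-0.008,-0.01,0.002],0],
    [[-0.0042,0.0042,-0.002],[-0.008,-0.01,0.002],0],
    [[-0.0049,0.0049,-0.002],[-0.008,-0.01,0.002],0],
  ],
)

```text
t: 27.25
eef_pos: [0.5175, 0.1805, 0.0105]
tcp_rot: [-0.006, 0.435, 0.901, -0.001]
contact_force: [-13.0, 2.5, 3.6]
opening: -0.001
```

```bash
python3 -c "
from arc import *
s,e,Rm=st(); p=look('l21'); tb=T([0,0,-p[2]],[e[:2]-p[:2]])[0]; print('tb',tb)
u=T([0,0,PF[2]],[[1,0]])[0]
rows([np.r_[e[:2]+u*.006,.012],np.r_[e[:2]-u*.035,.012],bpt(p,-.09,.0),bpt(p,-.075,-.054)])"
```

```text
block W [ 0.5559  0.1228 -0.1836] n 81 rms 2.07 fence [-44.75    5.733  -0.068] cornerL/R -6.4 -13.2
tb [-0.04832795  0.04979436]
t 27.3 F [-11.1   3.6   2.4] tcp [0.5176 0.1805 0.0105]
[[[-0.0042, 0.0042, -0.0016], [-0.007, -0.009, 0.001], 0], [[0.0248, -0.0248, -0.0011], [-0.007, -0.009, 0.001], 0], [[-0.0012, -0.065, -0.001], [-0.007, -0.009, 0.001], 0], [[-0.0479, -0.0959, -0.0012], [-0.007, -0.009, 0.001], 0]]
```

carry_out(
  steps=[
    [[0.0248,-0.0248,-0.0011],[-0.007,-0.009,0.001],0],
    [[-0.0012,-0.065,-0.001],[-0.007,-0.009,0.001],0],
    [[-0.0479,-0.0959,-0.0012],[-0.007,-0.009,0.001],0],
    [[-0.0479,-0.0959,-0.0012],[-0.007,-0.009,0.001],0],
    [[-0.0479,-0.0959,-0.0012],[-0.007,-0.009,0.001],0],
  ],
)

```text
t: 27.92
eef_pos: [0.4738, 0.0832, 0.0126]
tcp_rot: [0.001, 0.436, 0.9, 0.0]
contact_force: [0.2, 1.0, 0.0]
opening: 0.002
```

```bash
python3 -c "
from arc import *
s,e,Rm=st(); p=look('l22'); a=bpt(p,-.053,-.053); u=T([0,0,PF[2]-.1],[[1,0]])[0]
rows([a]+[np.r_[a[:2]+u*d,.012] for d in np.arange(.002,.028,.002)])"
```

```text
block W [ 0.5562  0.123  -0.1995] n 70 rms 0.65 fence [-44.532   6.035  -0.084] cornerL/R -5.5 -13.8
t 27.975 F [-0.5  0.1 -0. ] tcp [0.4734 0.0838 0.0124]
[[[-0.0143, 0.0145, 0.0005], [0.001, 0.001, 0.001], 0], [[-0.0159, 0.0158, 0.0005], [0.001, 0.001, 0.001], 0], [[-0.0174, 0.0171, 0.0005], [0.001, 0.001, 0.001], 0], [[-0.0189, 0.0183, 0.0005], [0.001, 0.001, 0.001], 0], [[-0.0205, 0.0196, 0.0005], [0.001, 0.001, 0.001], 0], [[-0.022, 0.0209, 0.0005], [0.001, 0.001, 0.001], 0], [[-0.0236, 0.0221, 0.0005], [0.001, 0.001, 0.001], 0], [[-0.0251, 0.0234, 0.0005], [0.001, 0.001, 0.001], 0], [[-0.0267, 0.0247, 0.0005], [0.001, 0.001, 0.001], 0], [[-0.0282, 0.0259, 0.0005], [0.001, 0.001, 0.001], 0], [[-0.0298, 0.0272, 0.0005], [0.001, 0.001, 0.001], 0], [[-0.0313, 0.0285, 0.0005], [0.001, 0.001, 0.001], 0], [[-0.0329, 0.0297, 0.0005], [0.001, 0.001, 0.001], 0], [[-0.0344, 0.031, 0.0005], [0.001, 0.001, 0.001], 0]]
```

View pics/l22.png

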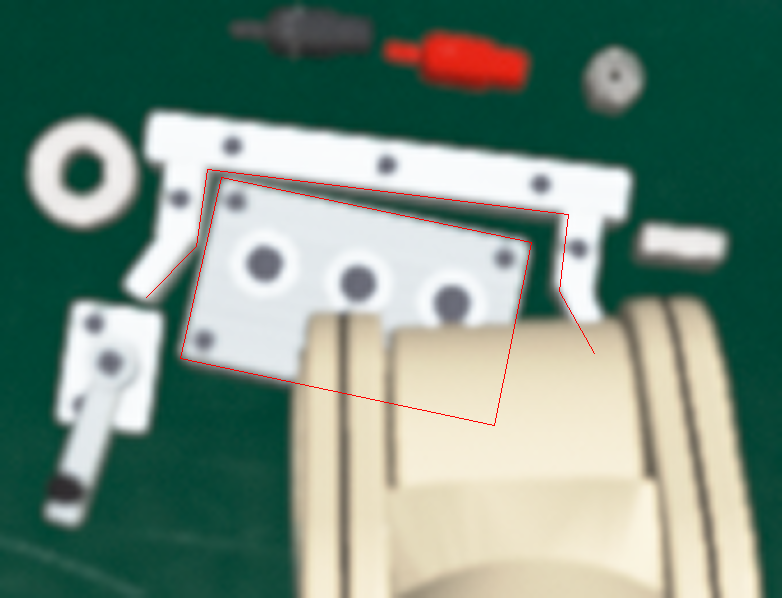

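carry_out(
  steps=[
    [[-0.007,0.007,0.0005],[0,0,0],0],
    [[-0.0143,0.0145,0.0005],[0.001,0.001,0.001],0],
    [[-0.0159,0.0158,0.0005],[0.001,0.001,0.001],0],
    [[-0.0174,0.0171,0.0005],[0.001,0.001,0.001],0],
    [[-0.0189,0.0183,0.0005],[0.001,0.001,0.001],0],
    [[-0.0205,0.0196,0.0005],[0.001,0.001,0.001],0],
    [[-0.022,0.0209,0.0005],[0.001,0.001,0.001],0],
    [[-0.0236,0.0221,0.0005],[0.001,0.001,0.001],0],
    [[-0.0251,0.0234,0.0005],[0.001,0.001,0.001],0],
    [[-0.0267,0.0247,0.0005],[0.001,0.001,0.001],0],
    [[-0.0282,0.0259,0.0005],[0.001,0.001,0.001],0],
    [[-0.0298,0.0272,0.0005],[0.001,0.001,0.001],0],
  ],
)

```text
t: 29.48
eef_pos: [0.5033, 0.0768, 0.0091]
tcp_rot: [-0.008, 0.436, 0.9, -0.005]
contact_force: [-13.6, -1.8, 2.0]
opening: -0.0
```

```bash
python3 -c "
from arc import *
p=np.r_[T(PF,[[-.0405,.005]])[0],PF[2]]; json.dump(p.tolist(),open('pb.json','w'))
p=look('l23')
s,e,Rm=st(); u=T([0,0,PF[2]],[[1,0]])[0]; print(T([0,0,-p[2]],[e[:2]-p[:2]])[0])
rows([np.r_[e[:2]-u*.035,.012],bpt(p,-.085,.0),bpt(p,-.075,.054)])"
```

```text
block W [ 0.5582  0.1215 -0.1613] n 44 rms 0.66 fence [-42.359   4.745  -0.046] cornerL/R -5.1 -9.7
[-0.04621508 -0.05301823]
t 29.525 F [-11.5  -1.7  -0.3] tcp [0.504  0.0766 0.0091]
[[[0.0248, -0.0248, -0.0024], [-0.014, -0.009, -0.0], 0], [[0.0644, 0.0129, -0.0025], [-0.014, -0.009, -0.0], 0], [[0.0935, 0.0596, -0.003], [-0.014, -0.009, -0.0], 0]]
```

View pics/l23.png

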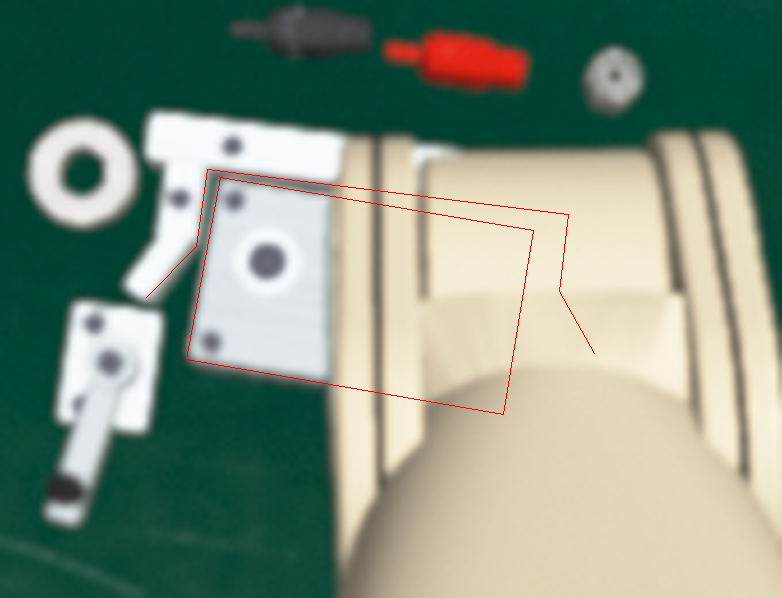

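carry_out(
  steps=[
    [[-0.0012,0.001,-0.002],[-0.012,-0.009,0],0],
    [[-0.0024,0.002,-0.0025],[-0.014,-0.009,0],0],
    [[-0.0036,0.003,-0.0025],[-0.014,-0.009,0],0],
    [[-0.0048,0.004,-0.0025],[-0.014,-0.009,0],0],
  ],
)

```text
t: 30.02
eef_pos: [0.505, 0.0757, 0.0103]
tcp_rot: [-0.005, 0.435, 0.9, -0.002]
contact_force: [-11.9, 1.9, 3.9]
opening: 0.002
```

```bash
python3 -c "
from arc import *
p=look('l24')
s,e,Rm=st(); u=T([0,0,PF[2]],[[1,0]])[0]; print(T([0,0,-p[2]],[e[:2]-p[:2]])[0])
rows([np.r_[e[:2]-u*.035,.012],bpt(p,-.085,.0),bpt(p,-.075,.054)])"
```

```text
block W [ 0.5591  0.1211 -0.1411] n 46 rms 0.7 fence [-4.1421e+01  4.4580e+00 -2.5000e-02] cornerL/R -5.2 -7.7
[-0.04713502 -0.0525845 ]
t 30.075 F [-10.1   1.1   3.7] tcp [0.505  0.0757 0.0103]
[[[0.0248, -0.0248, -0.0014], [-0.007, -0.007, 0.0], 0], [[0.0637, 0.012, -0.0014], [-0.007, -0.007, 0.0], 0], [[0.0936, 0.0581, -0.0015], [-0.007, -0.007, 0.0], 0]]
```

carry_out(
  steps=[
    [[0.0248,-0.0248,-0.0014],[-0.007,-0.007,0],0],
    [[0.0637,0.012,-0.0014],[-0.007,-0.007,0],0],
    [[0.0936,0.0581,-0.0015],[-0.007,-0.007,0],0],
    [[0.0936,0.0581,-0.0015],[-0.007,-0.007,0],0],
    [[0.0936,0.0581,-0.0015],[-0.007,-0.007,0],0],
  ],
)

```text
t: 30.7
eef_pos: [0.4936, 0.1853, 0.0125]
tcp_rot: [0.001, 0.435, 0.9, 0.0]
contact_force: [0.3, -1.2, -0.4]
opening: 0.001
```

```bash
python3 -c "
from arc import *
s,e,Rm=st(); p=look('l25'); a=bpt(p,-.053,.052); u=T([0,0,PF[2]],[[1,0]])[0]
rows([a]+[np.r_[a[:2]+u*d,.012] for d in np.arange(.002,.020,.002)])"
```

```text
block W [ 0.5596  0.1205 -0.116 ] n 86 rms 1.34 fence [-40.774   3.892  -0.   ] cornerL/R -5.8 -5.8
t 30.75 F [-0.2  0.2  0.6] tcp [0.4929 0.1846 0.0122]
[[[-0.0175, 0.0118, 0.0002], [-0.0, 0.001, -0.0], 0], [[-0.0189, 0.0133, 0.0002], [-0.0, 0.001, -0.0], 0], [[-0.0204, 0.0147, 0.0002], [-0.0, 0.001, -0.0], 0], [[-0.0218, 0.0161, 0.0002], [-0.0, 0.001, -0.0], 0], [[-0.0232, 0.0175, 0.0002], [-0.0, 0.001, -0.0], 0], [[-0.0246, 0.0189, 0.0002], [-0.0, 0.001, -0.0], 0], [[-0.026, 0.0203, 0.0002], [-0.0, 0.001, -0.0], 0], [[-0.0274, 0.0218, 0.0002], [-0.0, 0.001, -0.0], 0], [[-0.0288, 0.0232, 0.0002], [-0.0, 0.001, -0.0], 0], [[-0.0303, 0.0246, 0.0002], [-0.0, 0.001, -0.0], 0]]
```

View pics/l25.png

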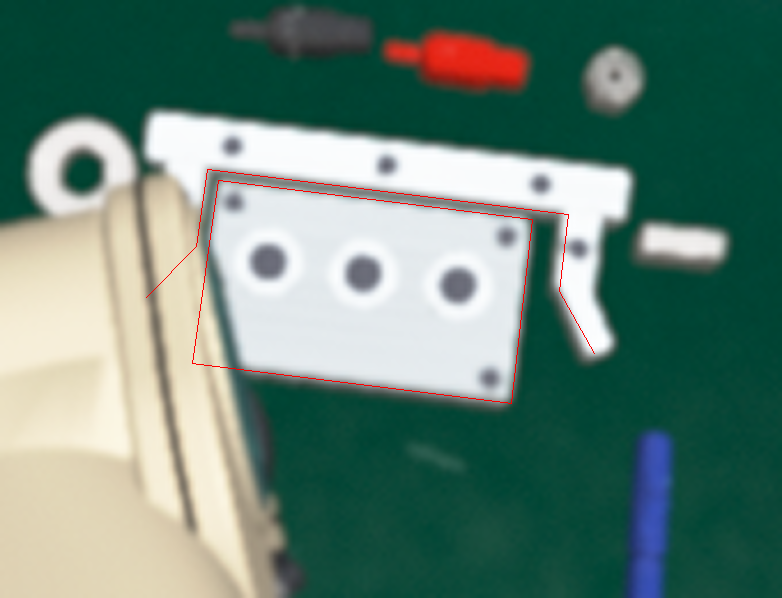

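carry_out(
  steps=[
    [[-0.009,0.006,0.0002],[0,0,0],0],
    [[-0.0175,0.0118,0.0002],[0,0,0],0],
    [[-0.0185,0.0128,0.0002],[0,0,0],0],
    [[-0.0195,0.0138,0.0002],[0,0,0],0],
    [[-0.0205,0.0148,0.0002],[0,0,0],0],
    [[-0.0215,0.0158,0.0002],[0,0,0],0],
    [[-0.0225,0.0168,0.0002],[0,0,0],0],
    [[-0.0235,0.0178,0.0002],[0,0,0],0],
    [[-0.0245,0.0188,0.0002],[0,0,0],0],
  ],
)

```text
t: 31.88
eef_pos: [0.518, 0.1774, 0.0107]
tcp_rot: [-0.004, 0.435, 0.9, -0.002]
contact_force: [-9.7, 2.4, 3.7]
opening: 0.003
```

```bash
python3 -c "
from arc import *
s,e,Rm=st(); p=look('l26'); tb=T([0,0,-p[2]],[e[:2]-p[:2]])[0]; print('tb',tb)
u=T([0,0,PF[2]],[[1,0]])[0]
rows([np.r_[e[:2]+u*.006,.012],np.r_[e[:2]-u*.035,.012],bpt(p,-.09,.0),bpt(p,-.075,-.054)])"
```

```text
block W [ 0.5599  0.1205 -0.1158] n 77 rms 1.58 fence [-40.508   3.943  -0.   ] cornerL/R -5.5 -5.5
tb [-0.04825317  0.05164788]
t 31.925 F [-8.7  2.2  2.7] tcp [0.518  0.1774 0.0107]
[[[-0.0042, 0.0042, -0.0014], [-0.007, -0.005, 0.001], 0], [[0.0248, -0.0248, -0.001], [-0.007, -0.005, 0.001], 0], [[-0.0069, -0.0661, -0.0009], [-0.007, -0.005, 0.001], 0], [[-0.0557, -0.0937, -0.001], [-0.007, -0.005, 0.001], 0]]
```

carry_out(
  steps=[
    [[-0.001,0.001,-0.001],[-0.007,-0.005,0.001],0],
    [[-0.002,0.002,-0.0014],[-0.007,-0.005,0.001],0],
    [[-0.003,0.003,-0.0014],[-0.007,-0.005,0.001],0],
    [[-0.004,0.004,-0.0014],[-0.007,-0.005,0.001],0],
    [[-0.005,0.005,-0.0014],[-0.007,-0.005,0.001],0],
  ],
)

```text
t: 32.55
eef_pos: [0.519, 0.1772, 0.0105]
tcp_rot: [-0.006, 0.435, 0.9, -0.001]
contact_force: [-12.0, 3.6, 2.0]
opening: -0.001
```

```bash
python3 -c "
from arc import *
s,e,Rm=st(); p=look('l27'); tb=T([0,0,-p[2]],[e[:2]-p[:2]])[0]; print('tb',tb)
u=T([0,0,PF[2]],[[1,0]])[0]
rows([np.r_[e[:2]+u*.006,.012],np.r_[e[:2]-u*.035,.012],bpt(p,-.09,.0),bpt(p,-.075,-.054)])"
```

```text
block W [ 0.5603  0.1204 -0.129 ] n 75 rms 2.13 fence [-4.0103e+01  3.8600e+00 -1.3000e-02] cornerL/R -4.4 -5.8
tb [-0.0482527   0.05104527]
t 32.6 F [-10.    4.    2.2] tcp [0.5194 0.1773 0.0105]
[[[-0.0041, 0.0039, -0.0016], [-0.007, -0.009, 0.001], 0], [[0.0249, -0.025, -0.0011], [-0.007, -0.009, 0.001], 0], [[-0.0055, -0.066, -0.0011], [-0.007, -0.009, 0.001], 0], [[-0.0538, -0.0943, -0.0013], [-0.007, -0.009, 0.001], 0]]
```

View pics/l27.png

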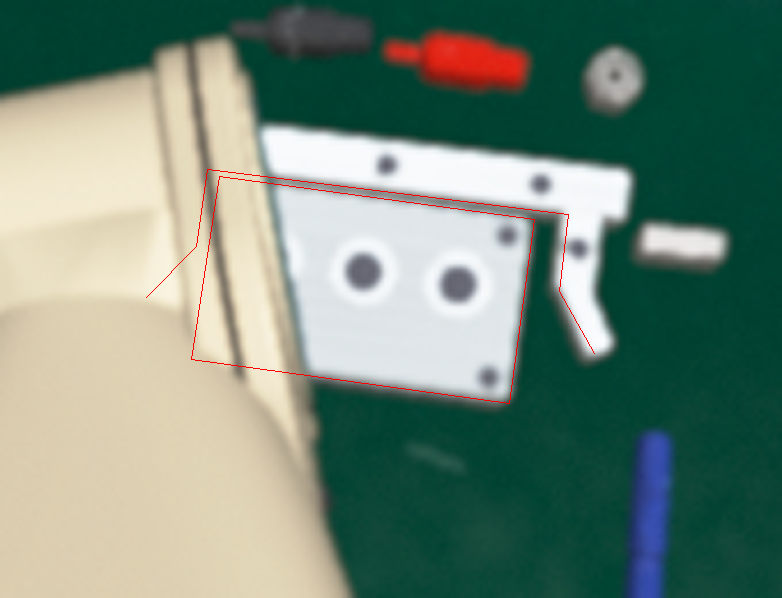

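carry_out(
  steps=[
    [[-0.0014,0.0014,-0.001],[-0.007,-0.009,0.001],0],
    [[-0.0028,0.0028,-0.0016],[-0.007,-0.009,0.001],0],
    [[-0.0036,0.0036,-0.0016],[-0.007,-0.009,0.001],0],
    [[-0.0043,0.0043,-0.0016],[-0.007,-0.009,0.001],0],
    [[-0.005,0.005,-0.0016],[-0.007,-0.009,0.001],0],
    [[-0.0057,0.0057,-0.0016],[-0.007,-0.009,0.001],0],
    [[-0.006,0.006,-0.0016],[-0.007,-0.009,0.001],0],
  ],
)

```text
t: 33.48
eef_pos: [0.5233, 0.1774, 0.0106]
tcp_rot: [-0.004, 0.435, 0.901, -0.001]
contact_force: [-9.6, 4.2, 0.0]
opening: 0.002
```

```bash
python3 -c "
from arc import *
s,e,Rm=st(); p=look('l28'); tb=T([0,0,-p[2]],[e[:2]-p[:2]])[0]; print('tb',tb)
u=T([0,0,PF[2]],[[1,0]])[0]
rows([np.r_[e[:2]+u*.006,.012],np.r_[e[:2]-u*.035,.012],bpt(p,-.09,.0),bpt(p,-.075,-.054)])"
```

```text
block W [ 0.5626  0.121  -0.1789] n 65 rms 2.06 fence [-37.874   4.759  -0.063] cornerL/R 0.2 -6.1
tb [-0.04877229  0.04849097]
t 33.525 F [-8.8  4.3  0.1] tcp [0.5234 0.1774 0.0106]
[[[-0.0041, 0.0041, -0.0014], [-0.005, -0.007, 0.002], 0], [[0.0249, -0.0248, -0.0011], [-0.005, -0.007, 0.002], 0], [[-0.0009, -0.0638, -0.0011], [-0.005, -0.007, 0.002], 0], [[-0.0478, -0.0944, -0.0013], [-0.005, -0.007, 0.002], 0]]
```

View pics/l28.png

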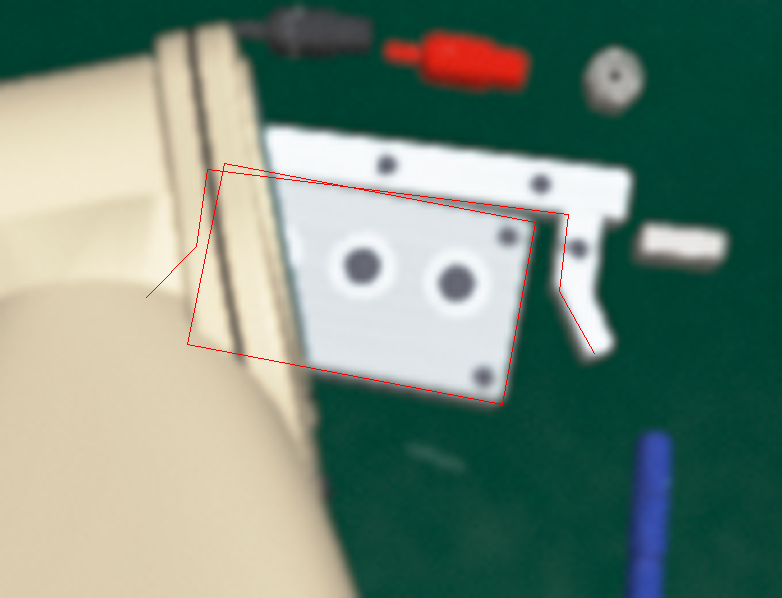

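carry_out(
  steps=[
    [[0.0249,-0.0248,-0.0011],[-0.005,-0.007,0.002],0],
    [[-0.0009,-0.0638,-0.0011],[-0.005,-0.007,0.002],0],
    [[-0.0478,-0.0944,-0.0013],[-0.005,-0.007,0.002],0],
    [[-0.0478,-0.0944,-0.0013],[-0.005,-0.007,0.002],0],
    [[-0.0478,-0.0944,-0.0013],[-0.005,-0.007,0.002],0],
  ],
)

```text
t: 34.15
eef_pos: [0.4812, 0.081, 0.0127]
tcp_rot: [0.001, 0.436, 0.9, 0.001]
contact_force: [1.0, 0.6, 0.7]
opening: 0.001
```

```bash
python3 -c "
from arc import *
s,e,Rm=st(); p=look('l29'); a=bpt(p,-.053,-.053); u=T([0,0,PF[2]-.06],[[1,0]])[0]
rows([a]+[np.r_[a[:2]+u*d,.012] for d in np.arange(.002,.020,.002)])"
```

```text
block W [ 0.5629  0.1216 -0.1907] n 55 rms 0.69 fence [-37.696   5.37   -0.075] cornerL/R 1.0 -6.5
t 34.2 F [-0.6  0.5  0.3] tcp [0.4807 0.0815 0.0126]
[[[-0.0139, 0.0145, 0.0006], [0.002, 0.001, -0.0], 0], [[-0.0154, 0.0159, 0.0006], [0.002, 0.001, -0.0], 0], [[-0.0169, 0.0172, 0.0006], [0.002, 0.001, -0.0], 0], [[-0.0184, 0.0185, 0.0006], [0.002, 0.001, -0.0], 0], [[-0.0199, 0.0199, 0.0006], [0.002, 0.001, -0.0], 0], [[-0.0214, 0.0212, 0.0006], [0.002, 0.001, -0.0], 0], [[-0.0229, 0.0225, 0.0007], [0.002, 0.001, -0.0], 0], [[-0.0244, 0.0238, 0.0007], [0.002, 0.001, -0.0], 0], [[-0.0259, 0.0252, 0.0007], [0.002, 0.001, -0.0], 0], [[-0.0274, 0.0265, 0.0007], [0.002, 0.001, -0.0], 0]]
```

View pics/l29.png

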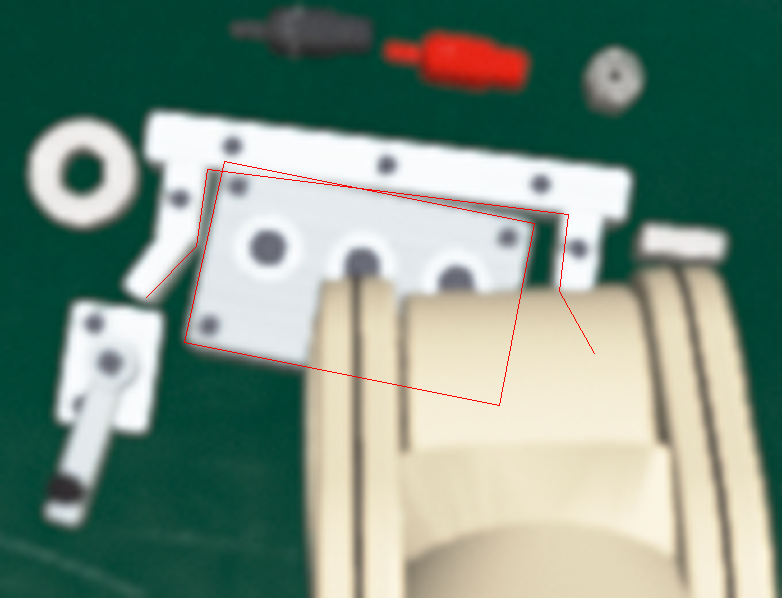

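carry_out(
  steps=[
    [[-0.007,0.0073,0.0005],[0,0,0],0],
    [[-0.0139,0.0145,0.0006],[0.002,0.001,0],0],
    [[-0.0154,0.0159,0.0006],[0.002,0.001,0],0],
    [[-0.0165,0.0168,0.0006],[0.002,0.001,0],0],
    [[-0.0175,0.0177,0.0006],[0.002,0.001,0],0],
    [[-0.0185,0.0186,0.0006],[0.002,0.001,0],0],
    [[-0.0195,0.0195,0.0006],[0.002,0.001,0],0],
    [[-0.0205,0.0204,0.0006],[0.002,0.001,0],0],
    [[-0.0215,0.0213,0.0006],[0.002,0.001,0],0],
  ],
)

```text
t: 35.33
eef_pos: [0.5062, 0.0784, 0.0108]
tcp_rot: [-0.004, 0.435, 0.9, -0.001]
contact_force: [-8.4, 2.2, 3.4]
opening: -0.0
```

```bash
python3 -c "
from arc import *
s,e,Rm=st(); p=look('l30'); tb=T([0,0,-p[2]],[e[:2]-p[:2]])[0]; print('tb',tb)
u=T([0,0,PF[2]],[[1,0]])[0]
rows([np.r_[e[:2]+u*.006,.012]])"
```

```text
block W [ 0.5624  0.1216 -0.2034] n 37 rms 0.66 fence [-38.213   5.336  -0.088] cornerL/R 1.0 -7.7
tb [-0.04625178 -0.05370276]
t 35.375 F [-6.9  2.1  2.7] tcp [0.5062 0.0783 0.0107]
[[[-0.0042, 0.0043, -0.0013], [-0.006, -0.006, 0.0], 0]]
```

carry_out(
  steps=[
    [[-0.001,0.001,-0.001],[-0.006,-0.006,0],0],
    [[-0.0021,0.002,-0.0013],[-0.006,-0.006,0],0],
    [[-0.0032,0.003,-0.0013],[-0.006,-0.006,0],0],
    [[-0.0043,0.004,-0.0013],[-0.006,-0.006,0],0],
    [[-0.0053,0.005,-0.0013],[-0.006,-0.006,0],0],
  ],
)

```text
t: 36.0
eef_pos: [0.5066, 0.0779, 0.0102]
tcp_rot: [-0.006, 0.435, 0.9, -0.002]
contact_force: [-13.1, 2.0, 4.8]
opening: 0.005
```

```bash
python3 -c "
from arc import *
s,e,Rm=st(); p=look('l31'); tb=T([0,0,-p[2]],[e[:2]-p[:2]])[0]; print('tb',tb)
u=T([0,0,PF[2]],[[1,0]])[0]
rows([np.r_[e[:2]+u*.006,.012]])"
```

```text
block W [ 0.5628  0.1214 -0.1984] n 37 rms 0.67 fence [-37.751   5.148  -0.083] cornerL/R 1.3 -7.0
tb [-0.04649272 -0.05369064]
t 36.05 F [-11.4   1.7   4.4] tcp [0.5068 0.0778 0.0102]
[[[-0.004, 0.0042, -0.0019], [-0.009, -0.009, 0.001], 0]]
```

View pics/l31.png

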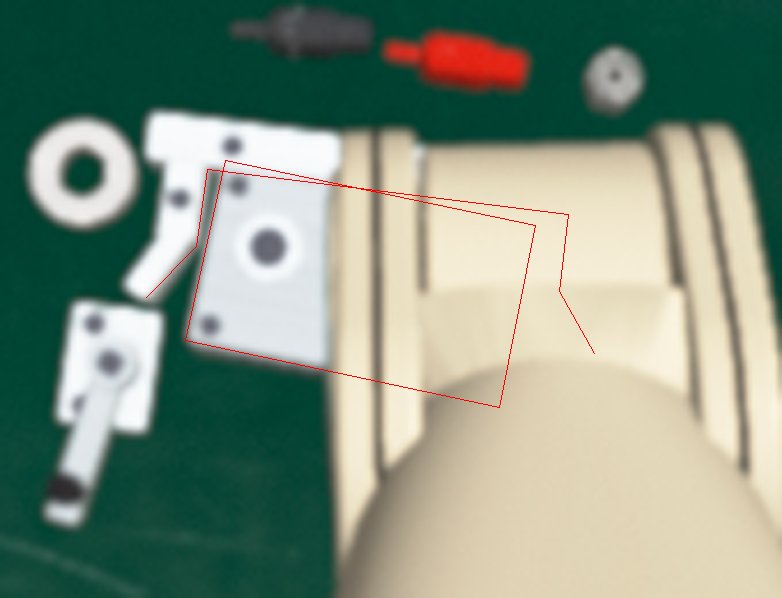

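carry_out(
  steps=[
    [[-0.0014,0.0013,-0.001],[-0.006,-0.006,0],0],
    [[-0.0028,0.0026,-0.0019],[-0.009,-0.009,0],0],
    [[-0.0036,0.0034,-0.0019],[-0.009,-0.009,0],0],
    [[-0.0043,0.0041,-0.0019],[-0.009,-0.009,0],0],
    [[-0.005,0.0048,-0.0019],[-0.009,-0.009,0],0],
    [[-0.0057,0.0055,-0.0019],[-0.009,-0.009,0],0],
  ],
)

```text
t: 36.8
eef_pos: [0.5079, 0.0769, 0.0103]
tcp_rot: [-0.006, 0.435, 0.9, -0.003]
contact_force: [-14.0, 0.9, 3.3]
opening: -0.003
```

```bash
python3 -c "
from arc import *
s,e,Rm=st(); p=look('l32'); tb=T([0,0,-p[2]],[e[:2]-p[:2]])[0]; print('tb',tb)
u=T([0,0,PF[2]],[[1,0]])[0]
rows([np.r_[e[:2]+u*.006,.012]])"
```

```text
block W [ 0.5636  0.121  -0.1873] n 38 rms 0.78 fence [-36.948   4.916  -0.072] cornerL/R 1.5 -5.6
tb [-0.0464814  -0.05376152]
t 36.85 F [-12.7   0.8   4.1] tcp [0.508  0.0768 0.0103]
[[[-0.0041, 0.0042, -0.0018], [-0.01, -0.007, 0.001], 0]]
```

View pics/l32.png

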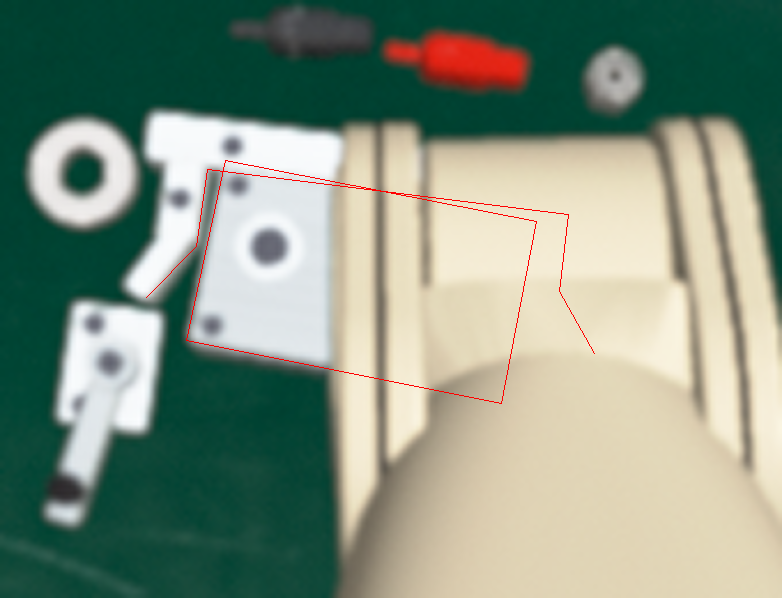

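carry_out(
  steps=[
    [[-0.0014,0.0013,0],[-0.006,-0.006,0],0],
    [[-0.0028,0.0026,0],[-0.009,-0.007,0],0],
    [[-0.0036,0.0034,0],[-0.009,-0.007,0],0],
    [[-0.0043,0.0041,0],[-0.009,-0.007,0],0],
    [[-0.005,0.0048,0],[-0.009,-0.007,0],0],
    [[-0.0057,0.0055,0],[-0.009,-0.007,0],0],
    [[-0.006,0.0058,0],[-0.009,-0.007,0],0],
  ],
)

```text
t: 37.72
eef_pos: [0.5093, 0.0756, 0.0084]
tcp_rot: [-0.006, 0.435, 0.901, -0.003]
contact_force: [-12.6, 1.2, 4.0]
opening: 0.005
```

```bash
python3 -c "
from arc import *
s,e,Rm=st(); p=look('l33'); tb=T([0,0,-p[2]],[e[:2]-p[:2]])[0]; print('tb',tb)
u=T([0,0,PF[2]],[[1,0]])[0]
rows([np.r_[e[:2]+u*.006,.012]])"
```

```text
block W [ 0.5644  0.1205 -0.1766] n 38 rms 0.78 fence [-36.014   4.45   -0.061] cornerL/R 2.0 -4.1
tb [-0.04640192 -0.05383865]
t 37.775 F [-13.4  -0.4   4.4] tcp [0.5094 0.0756 0.0084]
[[[-0.0041, 0.0041, -0.0037], [-0.011, -0.008, 0.002], 0]]
```

View pics/l33.png

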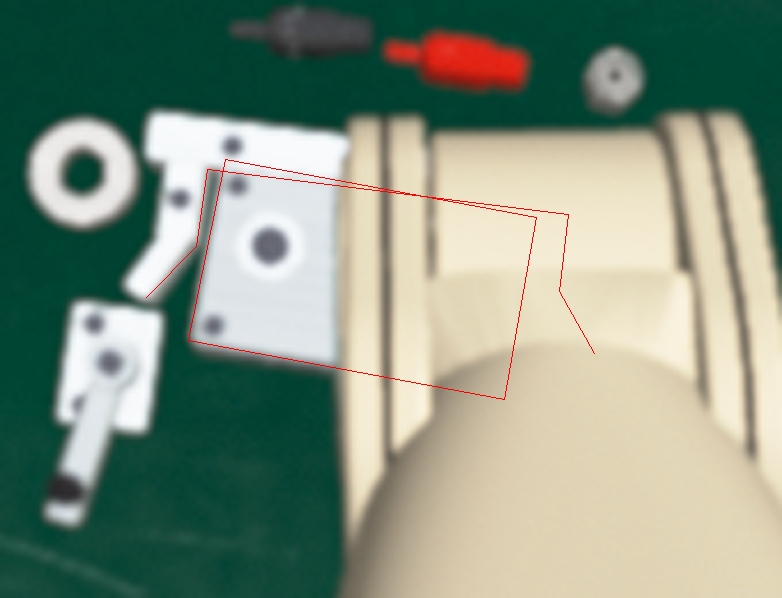

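carry_out(
  steps=[
    [[-0.0016,0.0016,-0.001],[-0.006,-0.006,0],0],
    [[-0.0028,0.0028,-0.002],[-0.011,-0.008,0],0],
    [[-0.0038,0.0038,-0.003],[-0.011,-0.008,0],0],
    [[-0.0046,0.0046,-0.003],[-0.011,-0.008,0],0],
    [[-0.0052,0.0052,-0.003],[-0.011,-0.008,0],0],
    [[-0.0058,0.0058,-0.003],[-0.011,-0.008,0],0],
  ],
)

```text
t: 38.52
eef_pos: [0.5113, 0.0742, 0.0095]
tcp_rot: [-0.005, 0.435, 0.901, -0.003]
contact_force: [-13.5, -0.7, 3.3]
opening: -0.001
```

```bash
sed -i 's/for (a,b,n) in \[((35,55),(35,-55),(1,0)),/for (a,b,n) in [/' look.py; python3 -c "
from arc import *
s,e,Rm=st(); print('tcp fence',inF(np.r_[e[:2],0])); 
p=np.r_[T(PF,[[-.0365,.0045]])[0],PF[2]-.04]; p=look('l34',p); tb=T([0,0,-p[2]],[e[:2]-p[:2]])[0]; print('tb',tb)
u=T([0,0,PF[2]],[[1,0]])[0]
rows([np.r_[e[:2]+u*.006,.012],np.r_[e[:2]-u*.035,.012]])"
```

```text
tcp fence [-0.08344798 -0.04765805  0.1156    ]
block W [ 0.5652  0.1199 -0.1443] n 37 rms 0.64 fence [-3.5223e+01  3.9350e+00 -2.9000e-02] cornerL/R 1.2 -1.7
tb [-0.04672623 -0.05295433]
t 38.575 F [-12.6  -1.3   3.8] tcp [0.5113 0.0742 0.0095]
[[[-0.0043, 0.0042, -0.0026], [-0.01, -0.007, 0.001], 0], [[0.0248, -0.0247, -0.0021], [-0.01, -0.007, 0.001], 0]]
```

View pics/l34.png

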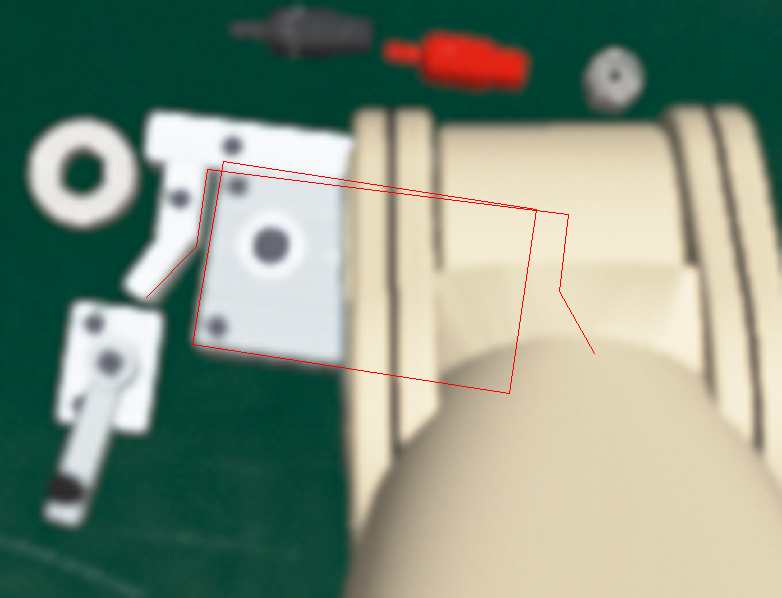

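carry_out(
  steps=[
    [[-0.0016,0.0014,-0.001],[-0.006,-0.006,0],0],
    [[-0.0028,0.0026,-0.002],[-0.01,-0.007,0],0],
    [[-0.0038,0.0036,-0.0026],[-0.01,-0.007,0],0],
    [[-0.0046,0.0044,-0.0026],[-0.01,-0.007,0],0],
    [[-0.0048,0.0046,-0.0026],[-0.01,-0.007,0],0],
  ],
)

```text
t: 39.2
eef_pos: [0.512, 0.0732, 0.0101]
tcp_rot: [-0.005, 0.435, 0.901, -0.003]
contact_force: [-11.3, -0.0, 2.3]
opening: -0.001
```

```bash
python3 -c "
from arc import *
s,e,Rm=st(); print('tcp fence',inF(np.r_[e[:2],0])); p=np.array(json.load(open('pb.json')))
u=T([0,0,PF[2]],[[1,0]])[0]
rows([np.r_[e[:2]-u*.035,.012],bpt(p,-.09,0),bpt(p,-.075,.053)])"
```

```text
tcp fence [-0.08264516 -0.04851151  0.1156    ]
t 39.2 F [-11.3  -0.    2.3] tcp [0.512  0.0732 0.0101]
[[[0.0248, -0.0247, -0.0015], [-0.009, -0.006, 0.002], 0], [[0.069, 0.0089, -0.0015], [-0.009, -0.006, 0.002], 0], [[0.0944, 0.0578, -0.0018], [-0.009, -0.006, 0.002], 0]]
```

carry_out(
  steps=[
    [[0.0248,-0.0247,-0.0015],[-0.009,-0.006,0.002],0],
    [[0.069,0.0089,-0.0015],[-0.009,-0.006,0.002],0],
    [[0.0944,0.0578,-0.0018],[-0.009,-0.006,0.002],0],
    [[0.0944,0.0578,-0.0018],[-0.009,-0.006,0.002],0],
    [[0.0944,0.0578,-0.0018],[-0.009,-0.006,0.002],0],
  ],
)

```text
t: 39.83
eef_pos: [0.5002, 0.1833, 0.0126]
tcp_rot: [0.001, 0.435, 0.9, 0.001]
contact_force: [0.3, -0.7, -0.4]
opening: -0.001
```

```bash
python3 -c "
from arc import *
s,e,Rm=st(); p=look('l35'); a=bpt(p,-.053,.052); u=T([0,0,PF[2]],[[1,0]])[0]
rows([a]+[np.r_[a[:2]+u*d,.012] for d in np.arange(.002,.016,.002)])"
```

```text
block W [ 0.5662  0.1194 -0.1287] n 60 rms 2.58 fence [-3.4163e+01  3.5670e+00 -1.3000e-02] cornerL/R 1.5 0.2
t 39.875 F [ 0.2 -0.2 -0.1] tcp [0.4993 0.1827 0.0122]
[[[-0.0169, 0.0134, 0.0003], [0.001, 0.001, -0.001], 0], [[-0.0183, 0.0148, 0.0003], [0.001, 0.001, -0.001], 0], [[-0.0197, 0.0163, 0.0003], [0.001, 0.001, -0.001], 0], [[-0.0211, 0.0177, 0.0003], [0.001, 0.001, -0.001], 0], [[-0.0225, 0.0191, 0.0003], [0.001, 0.001, -0.001], 0], [[-0.0239, 0.0205, 0.0003], [0.001, 0.001, -0.001], 0], [[-0.0253, 0.0219, 0.0003], [0.001, 0.001, -0.001], 0], [[-0.0267, 0.0233, 0.0003], [0.001, 0.001, -0.001], 0]]
```

View pics/l35.png

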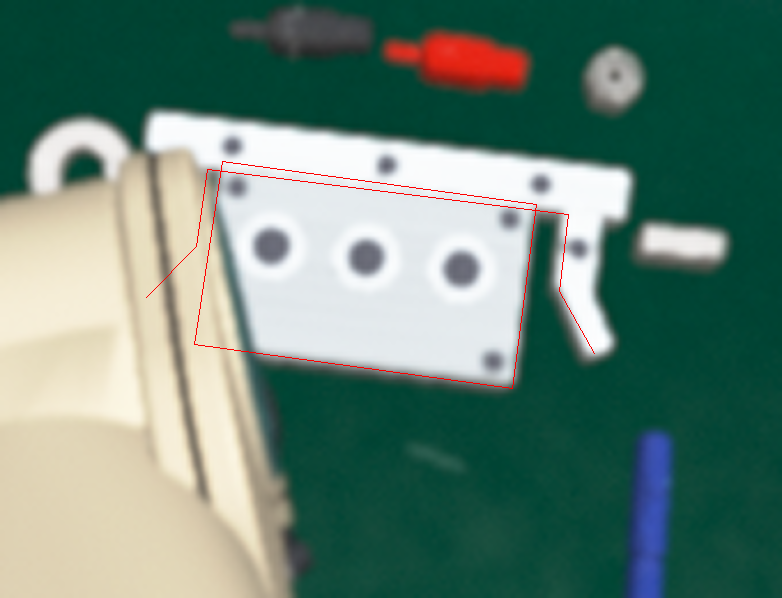

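carry_out(
  steps=[
    [[-0.0085,0.0067,0.0003],[0,0,0],0],
    [[-0.0169,0.0134,0.0003],[0.001,0.001,0],0],
    [[-0.0183,0.0148,0.0003],[0.001,0.001,0],0],
    [[-0.0193,0.0158,0.0003],[0.001,0.001,0],0],
    [[-0.0203,0.0168,0.0003],[0.001,0.001,0],0],
    [[-0.0213,0.0178,0.0003],[0.001,0.001,0],0],
    [[-0.0223,0.0188,0.0003],[0.001,0.001,0],0],
  ],
)

```text
t: 40.75
eef_pos: [0.5238, 0.177, 0.0109]
tcp_rot: [-0.004, 0.435, 0.9, -0.001]
contact_force: [-8.4, 1.8, 2.9]
opening: 0.001
```

```bash
python3 -c "
from arc import *
s,e,Rm=st(); print('tcp fence',inF(np.r_[e[:2],0]));look('l36')
u=T([0,0,PF[2]],[[1,0]])[0]
rows([np.r_[e[:2]+u*.006,.012],np.r_[e[:2]-u*.035,.012]])"
```

```text
tcp fence [-0.08294939  0.05590784  0.1156    ]
block W [ 0.5664  0.1192 -0.1226] n 54 rms 1.81 fence [-3.3965e+01  3.4310e+00 -7.0000e-03] cornerL/R 1.4 0.7
t 40.8 F [-7.9  1.2  2.4] tcp [0.5237 0.177  0.0109]
[[[-0.0043, 0.0042, -0.0012], [-0.006, -0.006, 0.0], 0], [[0.0247, -0.0247, -0.0008], [-0.006, -0.006, 0.0], 0]]
```

View pics/l36.png

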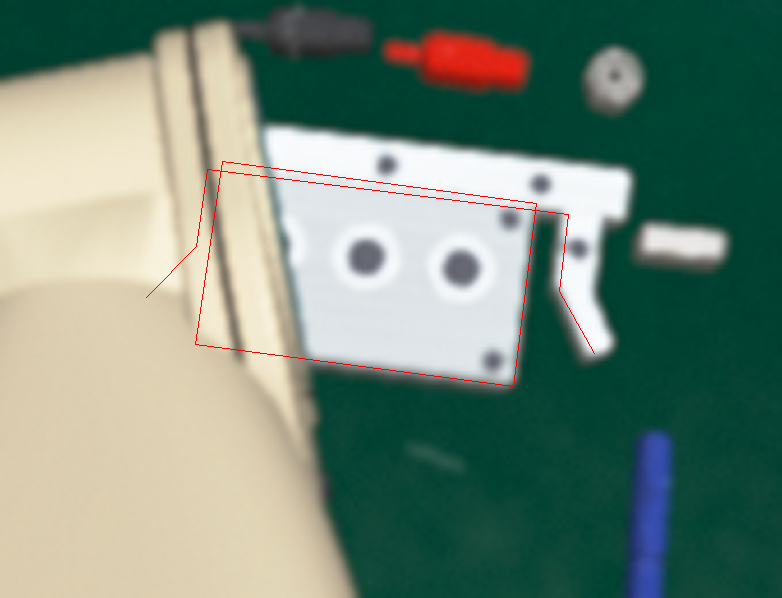

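carry_out(
  steps=[
    [[-0.0014,0.0014,-0.001],[-0.006,-0.006,0],0],
    [[-0.0028,0.0028,-0.0012],[-0.006,-0.006,0],0],
    [[-0.0038,0.0038,-0.0012],[-0.006,-0.006,0],0],
    [[-0.0046,0.0046,-0.0012],[-0.006,-0.006,0],0],
    [[-0.0052,0.0052,-0.0012],[-0.006,-0.006,0],0],
  ],
)

```text
t: 41.42
eef_pos: [0.5242, 0.1768, 0.0103]
tcp_rot: [-0.006, 0.435, 0.901, -0.002]
contact_force: [-12.8, 3.4, 4.6]
opening: 0.0
```

```bash
python3 -c "
from arc import *
s,e,Rm=st(); print('tcp fence',inF(np.r_[e[:2],0]));look('l37')
u=T([0,0,PF[2]],[[1,0]])[0]
rows([np.r_[e[:2]+u*.006,.012],np.r_[e[:2]-u*.035,.012]])"
```

```text
tcp fence [-0.08245039  0.05578316  0.1156    ]
block W [ 0.5668  0.1193 -0.1263] n 52 rms 1.81 fence [-3.3569e+01  3.5290e+00 -1.1000e-02] cornerL/R 2.0 0.9
t 41.475 F [-13.4   3.    4.1] tcp [0.5242 0.1768 0.0102]
[[[-0.0042, 0.0043, -0.0018], [-0.009, -0.009, 0.002], 0], [[0.0248, -0.0247, -0.0013], [-0.009, -0.009, 0.002], 0]]
```

carry_out(
  steps=[
    [[-0.0014,0.0014,-0.001],[-0.006,-0.006,0],0],
    [[-0.0028,0.0028,-0.0018],[-0.009,-0.009,0],0],
    [[-0.0038,0.0038,-0.0018],[-0.009,-0.009,0],0],
    [[-0.0046,0.0046,-0.0018],[-0.009,-0.009,0],0],
    [[-0.0051,0.0051,-0.0018],[-0.009,-0.009,0],0],
  ],
)

```text
t: 42.1
eef_pos: [0.5243, 0.1767, 0.0102]
tcp_rot: [-0.006, 0.434, 0.901, -0.002]
contact_force: [-15.0, 3.8, 4.8]
opening: 0.003
```

```bash
python3 -c "
from arc import *
s,e,Rm=st(); print('tcp fence',inF(np.r_[e[:2],0]));
u=T([0,0,PF[2]],[[1,0]])[0]
rows([np.r_[e[:2]+u*.006,.012],np.r_[e[:2]-u*.035,.012]])"
```

```text
tcp fence [-0.08242255  0.05569273  0.1156    ]
t 42.1 F [-15.    3.8   4.8] tcp [0.5243 0.1767 0.0102]
[[[-0.0042, 0.0042, -0.0019], [-0.009, -0.01, 0.004], 0], [[0.0249, -0.0247, -0.0013], [-0.009, -0.01, 0.004], 0]]
```

carry_out(
  steps=[
    [[0.0149,-0.0148,-0.0013],[-0.009,-0.009,0],0],
    [[0.0249,-0.0247,-0.03],[-0.009,-0.009,0],0],
    [[0.0249,-0.0247,-0.08],[-0.009,-0.009,0],0],
    [[0.0249,-0.0247,-0.09],[-0.009,-0.009,0],0],
    [[0.0249,-0.0247,-0.09],[-0.009,-0.009,0],0],
  ],
)

```text
t: 42.72
eef_pos: [0.4929, 0.1809, 0.1021]
tcp_rot: [0.002, 0.434, 0.901, 0.002]
contact_force: [-0.1, 0.5, -0.9]
opening: 0.0
```

```bash
cat > catchp.py <<'E'
from arc import *
HUB=np.array([.5325,.2163])
def pin(q): 
    a=PF[2]+2.94+q; return HUB+.05*np.array([np.cos(a),np.sin(a)])
def tcp(q,psi,off): 
    w=PF[2]+psi; return pin(q)-off*np.array([np.cos(w),np.sin(w)])
E
python3 -c "
from catchp import *
s,e,Rm=st(); print(e,np.arctan2(Rm[1,1],Rm[0,1]))
m=vision.camera_model('top'); im=vision.snapshot('top')[:,:,::-1]; crop(im,146,150,316,280,4.6,'pics/c1.png')
im=vision.snapshot('wrist')[:,:,::-1]; cv2.imwrite('pics/cw1.png',im)
t=tcp(0,-np.pi/4,.017+.012); print(pin(0),t); rows([np.r_[t,.1],np.r_[t,.037]])"
```

```text
[0.49287159 0.18088255 0.10205149] 0.6731757267803984
[0.48499426 0.23189502] [0.46699026 0.25462949]
t 42.825 F [-0.5 -0.2  0.5] tcp [0.4904 0.1804 0.0997]
[[[0.0727, 0.028, -0.0002], [-0.001, -0.001, 0.003], 0], [[0.0726, 0.0281, 0.0628], [-0.001, -0.001, 0.003], 0]]
```

View pics/c1.png

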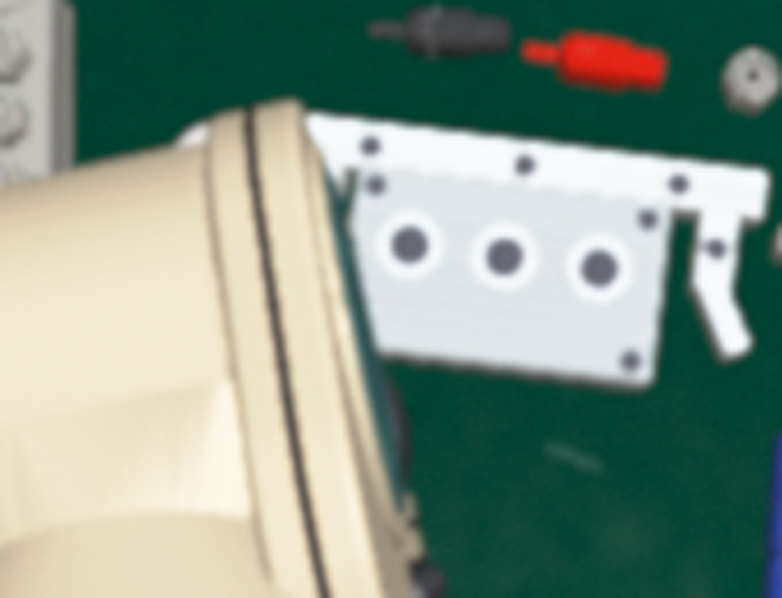

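View pics/cw1.png

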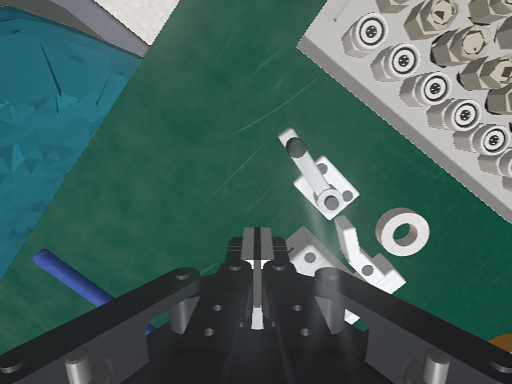

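carry_out(
  steps=[
    [[0.036,0.014,0],[0,0,0],0],
    [[0.0727,0.028,0],[0,0,0.003],0],
    [[0.0727,0.028,0],[0,0,0.003],0],
    [[0.0727,0.028,0.03],[0,0,0.003],0],
    [[0.0727,0.028,0.0628],[0,0,0.003],0],
    [[0.0727,0.028,0.0628],[0,0,0.003],0],
  ],
)

```text
t: 43.58
eef_pos: [0.4635, 0.2525, 0.0334]
tcp_rot: [-0.003, 0.436, 0.9, -0.003]
contact_force: [-1.2, -0.6, 0.9]
opening: -0.002
```

```bash
python3 -c "
from catchp import *
s,e,Rm=st()
m=vision.camera_model('wrist'); im=vision.snapshot('wrist')[:,:,::-1]; cv2.imwrite('pics/cw2.png',im)
qs=np.linspace(0.0,1.0,19); print('pin px',w2px(m,np.r_[pin(0.0),.048]))
out=[]
print('[',', '.join(rel(e,Rm,np.r_[tcp(q,-np.pi/4+q*.35,.016),.037],yaw=PF[2]+np.pi/4+q*.35) for q in qs),']')
print(e,s['contact_force'])"
```

```text
pin px [[265.45675085 310.87300989]]
[ [[-0.0135, 0.0041, -0.0036], [-0.009, -0.003, -0.0], 0], [[-0.0151, 0.0015, -0.0036], [-0.009, -0.003, -0.02], 0], [[-0.0168, -0.001, -0.0036], [-0.009, -0.003, -0.039], 0], [[-0.0187, -0.0034, -0.0036], [-0.009, -0.003, -0.059], 0], [[-0.0206, -0.0057, -0.0036], [-0.009, -0.003, -0.078], 0], [[-0.0227, -0.0079, -0.0035], [-0.009, -0.003, -0.098], 0], [[-0.0249, -0.0099, -0.0035], [-0.009, -0.003, -0.117], 0], [[-0.0272, -0.0118, -0.0035], [-0.009, -0.004, -0.136], 0], [[-0.0296, -0.0137, -0.0035], [-0.009, -0.004, -0.156], 0], [[-0.0321, -0.0153, -0.0035], [-0.009, -0.004, -0.175], 0], [[-0.0346, -0.0169, -0.0035], [-0.009, -0.004, -0.195], 0], [[-0.0372, -0.0183, -0.0035], [-0.009, -0.004, -0.214], 0], [[-0.0399, -0.0195, -0.0035], [-0.009, -0.004, -0.234], 0], [[-0.0426, -0.0206, -0.0035], [-0.009, -0.004, -0.253], 0], [[-0.0454, -0.0216, -0.0035], [-0.009, -0.004, -0.273], 0], [[-0.0482, -0.0224, -0.0035], [-0.009, -0.004, -0.292], 0], [[-0.0511, -0.023, -0.0035], [-0.009, -0.004, -0.311], 0], [[-0.054, -0.0235, -0.0035], [-0.009, -0.004, -0.331], 0], [[-0.0568, -0.0238, -0.0035], [-0.009, -0.005, -0.35], 0] ]
[0.46345826 0.25247628 0.03344889] [-1.21867693 -0.58444957  0.85617622]
```

View pics/cw2.png

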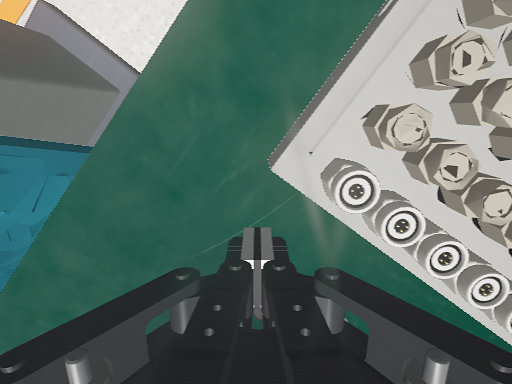

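carry_out(
  steps=[
    [[-0.0135,0.0041,-0.0036],[-0.009,-0.003,0],0],
    [[-0.0151,0.0015,-0.0036],[-0.009,-0.003,-0.02],0],
    [[-0.0168,-0.001,-0.0036],[-0.009,-0.003,-0.039],0],
    [[-0.0187,-0.0034,-0.0036],[-0.009,-0.003,-0.059],0],
    [[-0.0206,-0.0057,-0.0036],[-0.009,-0.003,-0.078],0],
    [[-0.0227,-0.0079,-0.0035],[-0.009,-0.003,-0.098],0],
    [[-0.0249,-0.0099,-0.0035],[-0.009,-0.003,-0.117],0],
    [[-0.0272,-0.0118,-0.0035],[-0.009,-0.004,-0.136],0],
    [[-0.0296,-0.0137,-0.0035],[-0.009,-0.004,-0.156],0],
    [[-0.0321,-0.0153,-0.0035],[-0.009,-0.004,-0.175],0],
    [[-0.0346,-0.0169,-0.0035],[-0.009,-0.004,-0.195],0],
    [[-0.0372,-0.0183,-0.0035],[-0.009,-0.004,-0.214],0],
    [[-0.0399,-0.0195,-0.0035],[-0.009,-0.004,-0.234],0],
    [[-0.0426,-0.0206,-0.0035],[-0.009,-0.004,-0.253],0],
    [[-0.0454,-0.0216,-0.0035],[-0.009,-0.004,-0.273],0],
    [[-0.0482,-0.0224,-0.0035],[-0.009,-0.004,-0.292],0],
    [[-0.0511,-0.023,-0.0035],[-0.009,-0.004,-0.311],0],
    [[-0.054,-0.0235,-0.0035],[-0.009,-0.004,-0.331],0],
    [[-0.0568,-0.0238,-0.0035],[-0.009,-0.005,-0.35],0],
  ],
)

```text
t: 46.0
eef_pos: [0.4821, 0.1937, 0.0388]
tcp_rot: [0.002, 0.272, 0.962, 0.001]
contact_force: [-2.0, -0.7, 0.5]
opening: -0.004
```

```bash
python3 -c "
from catchp import *
s,e,Rm=st()
im=vision.snapshot('side')[:,:,::-1]; crop(im,150,130,320,260,4.6,'pics/cs3.png')
s,e,Rm=st()
qs=np.r_[np.linspace(1.0,1.75,13)[1:],1.8,1.84]
print('[',', '.join(rel(e,Rm,np.r_[tcp(q,-np.pi/4+q*.35,.016),.037],yaw=PF[2]+np.pi/4+q*.35) for q in qs),']')
print(e,s['contact_force'])"
```

```text
[ [[-0.0012, -0.0028, 0.0018], [0.003, 0.004, -0.021], 0], [[-0.0043, -0.0039, 0.0018], [0.003, 0.004, -0.043], 0], [[-0.0074, -0.0049, 0.0018], [0.003, 0.004, -0.065], 0], [[-0.0105, -0.0056, 0.0018], [0.003, 0.004, -0.087], 0], [[-0.0137, -0.0061, 0.0018], [0.003, 0.004, -0.109], 0], [[-0.0168, -0.0064, 0.0018], [0.003, 0.004, -0.13], 0], [[-0.02, -0.0066, 0.0018], [0.003, 0.004, -0.152], 0], [[-0.0231, -0.0065, 0.0019], [0.003, 0.004, -0.174], 0], [[-0.0263, -0.0062, 0.0019], [0.003, 0.004, -0.196], 0], [[-0.0294, -0.0058, 0.0019], [0.003, 0.004, -0.218], 0], [[-0.0324, -0.0052, 0.0019], [0.003, 0.004, -0.24], 0], [[-0.0354, -0.0043, 0.0019], [0.003, 0.004, -0.262], 0], [[-0.0377, -0.0036, 0.0019], [0.003, 0.004, -0.279], 0], [[-0.0396, -0.0028, 0.0019], [0.003, 0.004, -0.293], 0] ]
[0.48236677 0.1935321  0.03879654] [-1.94152368 -0.92929594  0.10022374]
```

View pics/cs3.png

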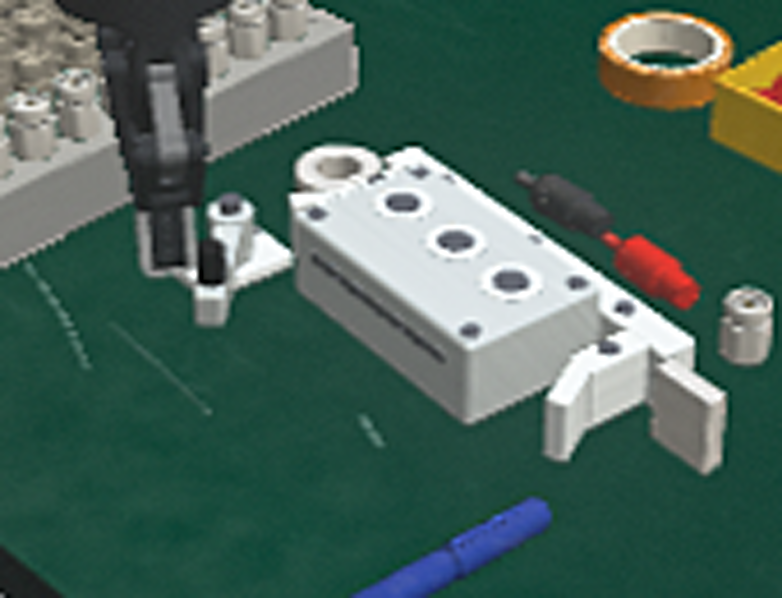

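carry_out(
  steps=[
    [[-0.0012,-0.0028,0.0018],[0.003,0.004,-0.021],0],
    [[-0.0043,-0.0039,0.0018],[0.003,0.004,-0.043],0],
    [[-0.0074,-0.0049,0.0018],[0.003,0.004,-0.065],0],
    [[-0.0105,-0.0056,0.0018],[0.003,0.004,-0.087],0],
    [[-0.0137,-0.0061,0.0018],[0.003,0.004,-0.109],0],
    [[-0.0168,-0.0064,0.0018],[0.003,0.004,-0.13],0],
    [[-0.02,-0.0066,0.0018],[0.003,0.004,-0.152],0],
    [[-0.0231,-0.0065,0.0019],[0.003,0.004,-0.174],0],
    [[-0.0263,-0.0062,0.0019],[0.003,0.004,-0.196],0],
    [[-0.0294,-0.0058,0.0019],[0.003,0.004,-0.218],0],
    [[-0.0324,-0.0052,0.0019],[0.003,0.004,-0.24],0],
    [[-0.0354,-0.0043,0.0019],[0.003,0.004,-0.262],0],
    [[-0.0354,-0.0043,0.0019],[0.003,0.004,-0.262],0],
  ],
)

```text
t: 47.68
eef_pos: [0.5107, 0.1714, 0.037]
tcp_rot: [0.0, 0.143, 0.99, 0.0]
contact_force: [-1.3, 0.5, -1.0]
opening: 0.002
```

```bash
python3 -c "
from catchp import *
im=vision.snapshot('side')[:,:,::-1]; crop(im,150,130,320,260,4.6,'pics/cs4.png')
s,e,Rm=st(); print('tcp fence',inF(np.r_[e[:2],0]), 'pin closed',inF(np.r_[pin(1.77),0]))
u=T([0,0,PF[2]],[[1,0]])[0]
print('[',', '.join(rel(e,Rm,np.r_[e[:2]+u*d,.037],yaw=PF[2]+np.pi/4+.61) for d in (.002,.004,.006,-.03)),']')
print(e,s['contact_force'])"
```

```text
tcp fence [-0.09529368  0.04888618  0.1156    ] pin closed [-0.07891272  0.04595232  0.1156    ]
[ [[-0.002, 0.0003, 0.0001], [0.0, 0.0, 0.003], 0], [[-0.0039, 0.0007, 0.0001], [0.0, 0.0, 0.003], 0], [[-0.0059, 0.001, 0.0001], [0.0, 0.0, 0.003], 0], [[0.0296, -0.0051, 0.0], [0.0, 0.0, 0.003], 0] ]
[0.510681   0.17145133 0.03705337] [ 0.08049717 -0.6646467  -0.55089278]
```

View pics/cs4.png

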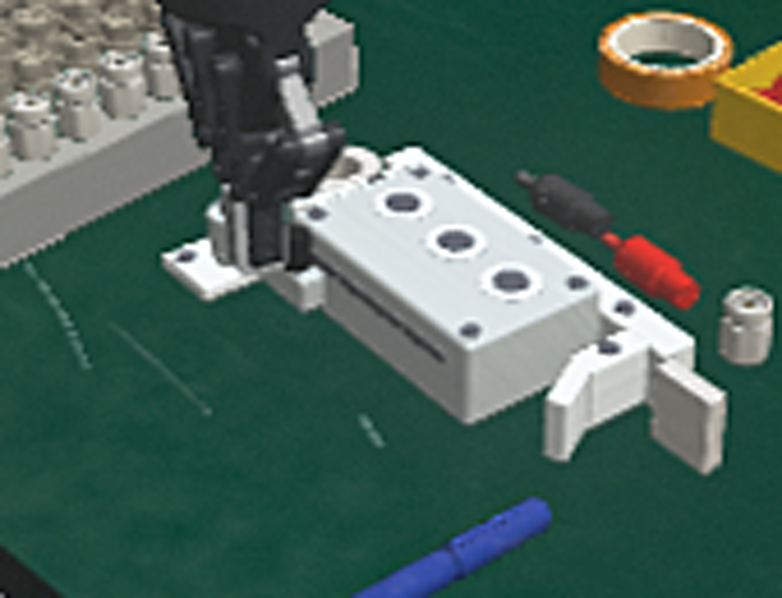

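carry_out(
  steps=[
    [[-0.002,0.0003,0],[0,0,0],0],
    [[-0.0039,0.0007,0],[0,0,0],0],
    [[-0.0055,0.001,0],[0,0,0],0],
    [[-0.0055,0.001,0],[0,0,0],0],
  ],
)

```text
t: 48.22
eef_pos: [0.5111, 0.1713, 0.0365]
tcp_rot: [-0.005, 0.143, 0.99, 0.0]
contact_force: [-11.4, 1.0, 8.8]
opening: 0.003
```

```bash
python3 -c "
from catchp import *
s,e,Rm=st(); print('tcp fence',inF(np.r_[e[:2],0]))
u=T([0,0,PF[2]],[[1,0]])[0]
print('[',', '.join(rel(e,Rm,np.r_[e[:2]+u*d,.037],yaw=PF[2]+np.pi/4+.61) for d in (.003,.005,-.03)),']')
print(e,s['contact_force'])"
```

```text
tcp fence [-0.09482691  0.04882574  0.1156    ]
[ [[-0.003, 0.0005, -0.0005], [-0.001, -0.009, 0.004], 0], [[-0.0049, 0.0009, -0.0005], [-0.001, -0.009, 0.004], 0], [[0.0296, -0.0051, -0.0002], [-0.001, -0.009, 0.004], 0] ]
[0.51113768 0.17133746 0.03651224] [-11.4373288    0.95631013   8.82791788]
```

carry_out(
  steps=[
    [[0.01,-0.0017,0],[0,0,0],0],
    [[0.03,-0.0051,0],[0,-0.009,0],0],
    [[0.05,-0.0085,-0.05],[0,-0.009,0],0],
    [[0.08,0.02,-0.11],[0,-0.009,0],0],
    [[0.11,0.07,-0.15],[0,-0.009,0],0],
    [[0.11,0.12,-0.15],[0,-0.009,0],0],
    [[0.11,0.14,-0.15],[0,-0.009,0],0],
    [[0.11,0.14,-0.15],[0,-0.009,0],0],
    [[0.11,0.14,-0.15],[0,-0.009,0],0],
  ],
)

```text
t: 49.35
eef_pos: [0.4461, 0.3353, 0.1864]
tcp_rot: [-0.001, 0.143, 0.99, -0.001]
contact_force: [-0.1, -0.0, 0.7]
opening: -0.002
```

```bash
python3 -c "
from catchp import *
s,e,Rm=st(); print(s['t'],e,s['contact_force'])
im=vision.snapshot('top'); crop(im[:,:,::-1],176,150,346,280,4.6,'pics/f1.png')
im=vision.snapshot('side'); crop(im[:,:,::-1],150,130,320,260,4.6,'pics/f2.png')
print([ (r['p'],np.round(r['at'],3)) for r in spotter.look_for('top','catch_pin')])
"
```

```text
49.35 [0.44605852 0.3352629  0.18638673] [-0.08961944 -0.04048529  0.70458779]Traceback (most recent call last):
  File "<string>", line 6, in <module>
    print([ (r['p'],np.round(r['at'],3)) for r in spotter.look_for('top','catch_pin')])
                                                  ^^^^^^^
NameError: name 'spotter' is not defined
```

View pics/f1.png

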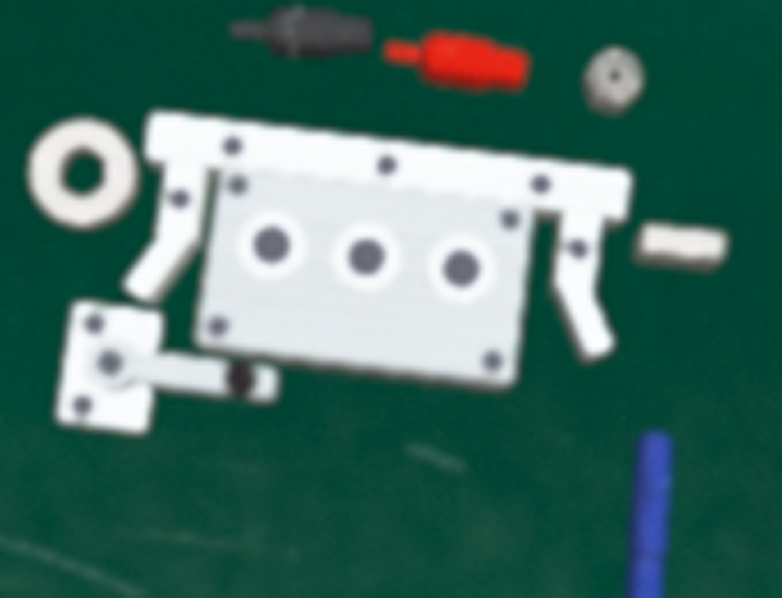

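View pics/f2.png

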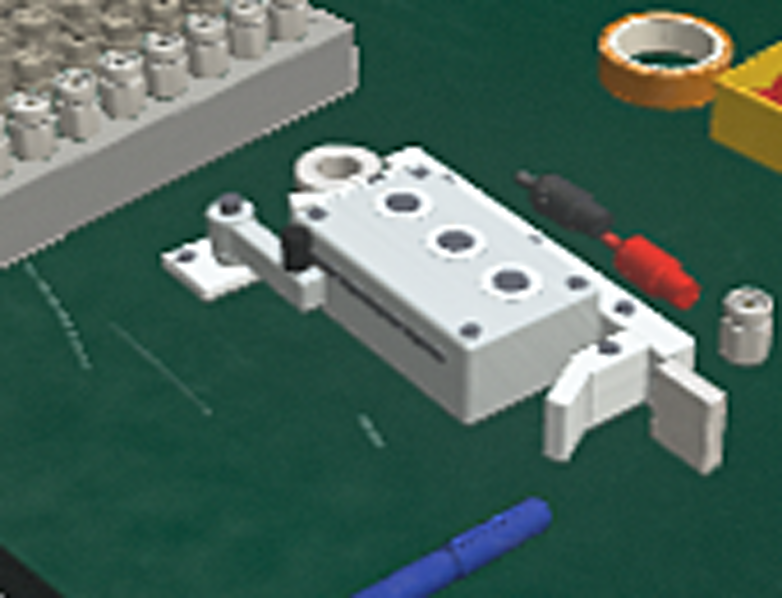

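```bash
python3 -c "
from catchp import *
m=vision.camera_model('top')
u=lambda a:(np.array(a)+.5)/4.6-.5+[176,150]
pn=px2w(m,u([[240,378]]),.048)[0]; hb=px2w(m,u([[109,362]]),.031)[0]
print('pin',pn,'hub',hb,np.hypot(*(pn-hb)[:2])); a=np.arctan2(*(pn-hb)[1::-1])
print('q',(a-PF[2]-2.94)%6.2832)
pt=px2w(m,u([[271,245],[366,257],[460.5,268.5]]),.044); print(pt); d=pt[0]-pt[2]; print('block yaw',np.arctan2(-d[0],d[1]),'fence',PF[2])
h=px2w(m,u([[233,146],[387,165],[540.5,184]]),.03); d=h[0]-h[2]; print('fence holes yaw',np.arctan2(-d[0],d[1]))
# initial frame: port line vs block centre
p0=np.array([.4994,.1294,-.024]); pt0=px2w(m,u([[239,433],[336,436.5],[432,440]]),.044); off=T([0,0,-p0[2]],pt0[:,:2]-p0[:2]); print('ports in block',off)
yaw=PF[2]
c=np.mean(pt[:,:2]-T([0,0,yaw],off),0); print('block now fence',inF(np.r_[c,yaw]))
for h,n in ((.0,'hub in fence'),): print(n,inF(np.r_[hb[:2],0]))
"
```

```text
pin [0.52615079 0.16578116 0.048     ] hub [0.5329693 0.2167704 0.031    ] 0.051443127657939555
q 1.7550677646886461
[[0.57662279 0.15536403 0.044     ]
 [0.57239944 0.11950241 0.044     ]
 [0.56836954 0.08387868 0.044     ]]
block yaw -0.11494472189873345 fence -0.1156
fence holes yaw -0.11517089570185776
ports in block [[ 0.00570361  0.03676679]
 [ 0.00560062  0.00063982]
 [ 0.00548536 -0.03510839]]
block now fence [-0.03353685  0.00372288  0.        ]
hub in fence [-0.07838136  0.09647357  0.1156    ]
```

```bash
python3 -c "
from plant import order,bot
print(order.sign_off()); print(bot.get_state()['t'])"
```

```text
the job is handed in; nothing more can be done
None
the job is handed in; nothing more can be done
```

I walked the block home with alternate left and right corner pushes, swung the catch shut with closed fingers, backed the arm clear and handed the job in at about 49.5 s.

**Block position:**
- In the last top picture its yaw matches the fence within 0.001 rad.
- Its centre reads -33.5 mm from the stop face. That is 1.5 mm past home, but the catch hub shows a similar 1.6 mm offset in my fence fit. Corrected for that, it comes out at about -35.1 mm, against -35 for home.
- It sits about 4 mm left of the middle.

**Left corner:** it did not move at about 15 N against the stop.

**Right corner:** I did not test it again under load after its last push, which read about 11 N. The picture and the finger position both say it is flush.

**Catch:** it measures about 1.755 rad from the picture. It met a hard stop at 14 N on the wrist sensor, 11 N of that horizontal.

**Forces:** the highest I read at the end of a move while pushing the block was about 16 N. Forces within moves were not recorded.

**Fit errors:** with the arm in view, the automatic block fit was at times 2 to 3 mm off. I cross-checked with the finger position and the ports on top.

**Bystanders:** all of them look unmoved by eye in the last pictures. I did not re-measure their positions.

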